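Tip a pole grip upright into its spring clip

TASK

Lay the aluminium pole grip lengthwise in the holder's lying cradle, one end at the heel plate, and let go of it. Then press the steel pedal down so that the cradle tips up and the grip snaps home in the spring clip on the upright, and hold the pedal against its stop for a moment with a firm but measured push: about 20 N, never over 30. Leave the grip standing in the clip, and do not disturb the other things on the shelf.

Things in the scene. Friction and masses are not known exactly. Their poses are not given: they have to be found in the camera images.
- pole_grip: Aluminium pole grip: a loose straight square bar with rounded edges, 190 long, 28 x 28 mm, 0.13 to 0.25 kg, with four thin dark bands. It lies on the planks (their top is 20 mm above the work surface). Origin at its centre, x along its length; both ends are alike.
- rig: Pole holder fixed on the planks: wooden base 12 mm thick, steel cheeks with a level pivot, wooden upright. Origin under the pivot, on the planks. x is level, the way the cradle lies; y is parallel to the pivot, towards the pedal's side. The upright, 44 mm wide, 282 high, has its face at x = -30 mm and stands behind that.
- pivot (a point): The pivot axis of the cradle and pedal, in the cradle's middle plane, 100 mm above the planks; axes as the rig's. The cradle turns from level (its rest) 90 degrees up to vertical, where it meets a rigid stop. The hinge is stiff enough that it stays up.
- heel (a point): Middle of the cradle's heel plate, 19 mm from the pivot, 7 mm off the floor; moves with the cradle. The cradle is an aluminium channel, open above; its floor lies at the pivot's height. Side walls 16 mm high, 31 mm apart, with tops flaring to 24 mm high, stand only 19 to 49 and 127 to 141 mm from the pivot, so fingers can straddle the grip between them.
- seat (a point): Where the pole grip's centre belongs: 114 mm from the pivot along the cradle, 14 mm off its floor; moves with the cradle. x points along the cradle away from the pivot, z out of its open side, y along the pivot. A grip centred here just touches the heel plate; a gap of a few mm does no harm, as it slides down in tipping.
- pedal_mid (a point): On the pedal's upper face, 87 mm from the pivot. The pedal, a steel plate 50 wide (along the pivot, middle at rig y = 108 mm), 6 thick, 27 to 102 mm from the pivot, is rigid with the cradle. Cradle level: it slants 45 degrees up on the rig's -x side; cradle up: 45 degrees down on the same side. A tip going straight down at rig x = -62 meets it 66 mm above the pivot.
- clip (a point): Centre of the spring clip on the upright, 262 mm above the planks; axes as the rig's. Two sprung jaws 16 mm high with flared lips point along +x; they part for the grip as it tips in and close behind it. Pressing the pedal down takes up to 6 N, with a bump of 5 to 18 N as the jaws part, some 20 mm of pedal travel before the stop; then little to the stop, roughly 55 mm below the pivot at rig x = -62, where it climbs. Over 32 N bends the pedal.
- shoe_tree: Wooden shoe tree, 160 x 55 x 64 mm, loose bystander, origin under its middle.
- scraper: Red plastic wax scraper, flat plate 60 x 140 x 5 mm, loose bystander, origin under its middle.
- headlamp: White headlamp, about 58 x 100 x 45 mm, loose bystander, origin under its middle.
- lantern: Glass lantern with steel frame, 110 x 110 x 202 mm, loose bystander, origin under its middle.
Mind the look-alikes: they are no part of the job. There is more than one size of the pole_grip; the one meant has the size given above.

How it is judged:
By the outcome, as a careful person would: the job done as asked, in the order asked, and still so for the second after the job is handed in, with the robot touching nothing.
It also fails if it takes over 70 s, if anything falls off the work surface, if the arm or the gripper's body presses on something with over 40 N, if the wrist force passes 120 N, or if a joint passes its speed limit or range.

ROBOT

A 7-joint arm with a two-finger parallel gripper is mounted at the origin on the work surface. World frame = base frame: x ahead of the robot, y to its left, z up, the work surface at z = 0. Lengths are in m, angles in degrees, forces in N, time in s.
With the tool pointing down it reaches from about 0.35 to 0.9 m from the base axis. Payload 8.1 kg.
Tool frame: the origin (TCP) lies between the finger pads; the fingertips stand 14 mm ahead of it and the grasp point (between the pads) lies 5 mm behind it; z points along the fingers, y is the direction in which the jaws open and shut (so a half turn about z gives the same grasp; the last joint's range is limited). The gripper opens to 85 mm and grips with 20 to 120 N. Pads are 22 mm wide; open, the fingers measure 114 mm over their backs; the gripper's body (76 mm by 85 mm) begins 54 mm behind the grasp point. The pads swing forward as they close: fully open they stand 13 mm farther back than shut.
Start: joints at [68.262, 24.895, 1.432, 90.138, -0.665, 64.973, -4.303], TCP at [0.171, -0.601, 0.245] pointing down, gripper open.
Joint ranges: [-149.89, 149.89], [-25.12, 119.58], [-72.63, 75.52], [4.76, 147.25], [-75.54, 255.54], [6.69, 114.76], [-157.13, 157.13]. Speed limits (degrees/s): [127.2, 127.2, 172.46, 172.46, 180, 180, 180].

INTERFACE

Orientations are given as a 3x3 rotation matrix whose columns are the frame's x, y, z axes.
In Python, from station import manip gives the robot as it stands.
- The arm moves only by the shell command python3 -m creep 'ROWS'. ROWS is a JSON object of lists of equal length, an entry for each row: "rotation": the turn, a rotation vector about the tool's x, y, z in degrees, a list of three; "offset": the shift along the tool's x, y, z in mm, a list of three; "jaw": the gripper command: -1 is fully open, 1 is shut, values between are in proportion. A call has 1 to 8 rows; each row shifts and turns the commanded pose from where the row before left it, along the tool's axes as they then stand; what a row does not reach is not made up. A row lasts 1/8 s, in which the tool goes at most 62.5 mm and 10.7 degrees, less where a joint would pass 70% of its speed; a pose out of reach is approached as far as the arm can. A call with a gripper value outside its range is refused whole. The fingers move at their own pace and stop on an object; the grip force is fixed at half the most. Time passes only in rows, so rows that do not move let the fingers close. It gives the time, the measured TCP pose, the force and the opening at its end, in the units of the state.
- manip.get_state(): the state, without advancing time (a new reading comes with each control period).
- manip.get_image(name): name is "scene" or "side" or "wrist"; returns a dict with "img" (480x640x3 uint8, blue, green, red), "vertical_fov" (degrees; the focal length in pixels is half the picture's height over the tangent of half this angle, whatever the lens; pixels are square), "cx", "cy" (the principal point, pixels), "R" (3x3) and "t" (3): a world point X has camera coordinates R X + t. Camera axes: x right, y down, z forward; pixel columns grow to the right and rows downward; lengths in m; the calibration is good to about 2 mm. A picture is of the moment at which its call begins. There is no depth.
- manip.job_done(): hands the job in, once; it reports no verdict.
The state is a dict: "clock": time; "qpos": joint angles; "joint_velocities": joint speeds; "joint_torque": joint torques, N m; "ee_pos": TCP position; "ee_rot": TCP orientation; "ft_force": force on the tool from outside, world axes, zero at the start; "moment": the same for the moment, N m; "grip_width": finger opening in m.
Only numpy, scipy, OpenCV 4.12 (cv2) and the standard library are available. Lean on these libraries where they do the work, as an engineer would, in place of code of your own. Each camera call takes 0.05 s, during which the arm holds its last target.

## Working session

There is one attempt and no reset: what is moved stays moved. The work goes in short steps, Python scripts to look and compute and a shell command to move; the robot and the scene stay as the last step left them, time stands still between calls to the robot, and variables do not carry over. Pictures are saved under pics/ and viewed, and the job is handed in when it is done.

```bash
mkdir -p pics; ls; cat > h.py <<'E'
import numpy as np, cv2, json
from station import manip
def snap(name,fn):
    d=manip.get_image(name); cv2.imwrite('pics/'+fn+'.png',d['img'])
    np.savez('pics/'+fn+'.npz',**{k:np.array(v) for k,v in d.items()})
    return d
def load(fn): return dict(np.load('pics/'+fn+'.npz'))
def K(d):
    f=240/np.tan(np.radians(float(d['vertical_fov']))/2); return f,float(d['cx']),float(d['cy'])
def ray(d,u,v):
    f,cx,cy=K(d); R=d['R'];t=d['t']
    return -R.T@t, R.T@np.array([(u-cx)/f,(v-cy)/f,1])
def onz(d,u,v,z):
    c,r=ray(d,u,v); return c+r*(z-c[2])/r[2]
def proj(d,X):
    f,cx,cy=K(d); p=d['R']@np.array(X,float)+d['t']; return np.array([cx+f*p[0]/p[2],cy+f*p[1]/p[2]])
def crop(fn,x0,y0,x1,y1,s,out):
    im=cv2.imread('pics/'+fn+'.png')[y0:y1,x0:x1]; cv2.imwrite('pics/'+out+'.png',cv2.resize(im,None,fx=s,fy=s,interpolation=cv2.INTER_CUBIC))
E
python3 - <<'E'
from h import *
for n in ['scene','side','wrist']:
    d=snap(n,n+'0'); print(n,d['vertical_fov'],d['cx'],d['cy'],-d['R'].T@d['t'],d['R'].round(3).tolist())
s=manip.get_state(); print({k:np.round(v,3).tolist() for k,v in s.items()})
E
```

```text
pics
scene 57.32280602832728 321.4800575187284 242.46425217193712 [1.18695232 0.05676827 1.05078144] [[-0.076, 0.997, -0.002], [0.773, 0.057, -0.632], [-0.63, -0.05, -0.775]]
side 43.529653183010154 327.1324506775535 235.0270964245187 [0.24260006 1.06674384 1.01717461] [[-0.97, -0.244, 0.01], [-0.154, 0.577, -0.802], [0.19, -0.779, -0.597]]
wrist 61.040864313336606 326.25664974165284 235.59610953700368 [ 0.24245335 -0.57967134  0.37475365] [[0.273, -0.962, -0.002], [-0.92, -0.262, 0.29], [-0.28, -0.078, -0.957]]
{'clock': 0.15, 'qpos': [68.264, 24.926, 1.434, 90.177, -0.668, 64.974, -4.301], 'joint_velocities': [0.065, -0.059, 0.019, -0.255, 0.073, -0.003, -0.002], 'joint_torque': [0.001, -67.088, 1.026, -31.645, 0.016, 0.009, -0.0], 'ee_pos': [0.171, -0.601, 0.245], 'ee_rot': [[0.962, 0.273, -0.0], [0.273, -0.962, 0.001], [-0.0, -0.001, -1.0]], 'ft_force': [-0.501, -0.421, 0.099], 'moment': [0.008, -0.017, 0.034], 'grip_width': 0.086}
```

View pics/scene0.png

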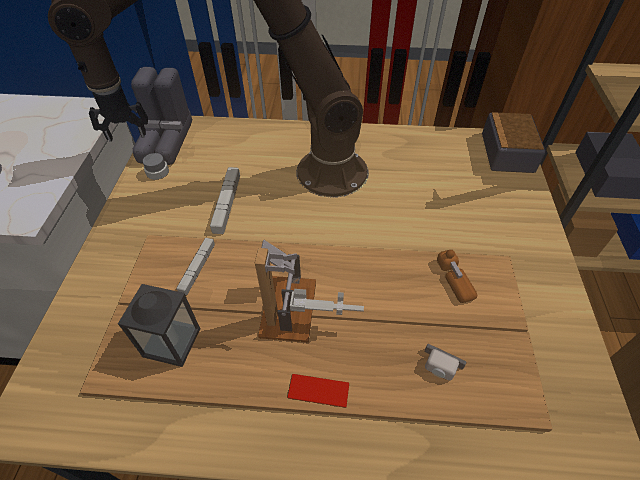

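View pics/side0.png

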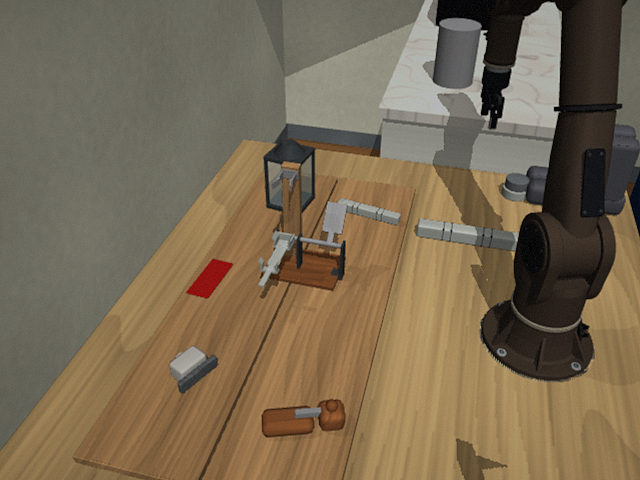

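View pics/wrist0.png

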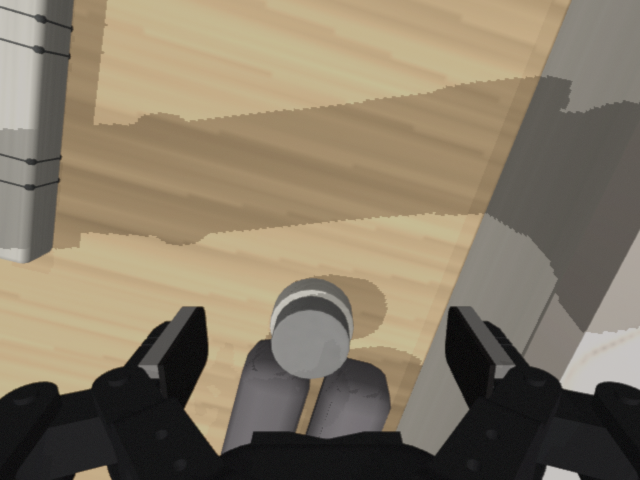

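```bash
python3 - <<'E'
from h import *
crop('scene0',110,150,270,380,3,'c1')
im=cv2.imread('pics/c1.png'); print(im.shape)
crop('scene0',235,225,375,350,5,'c2')
crop('side0',310,180,430,260,6,'c3')
crop('side0',240,150,360,300,4,'c4')
E
```

```text
(690, 480, 3)
```

View pics/c1.png

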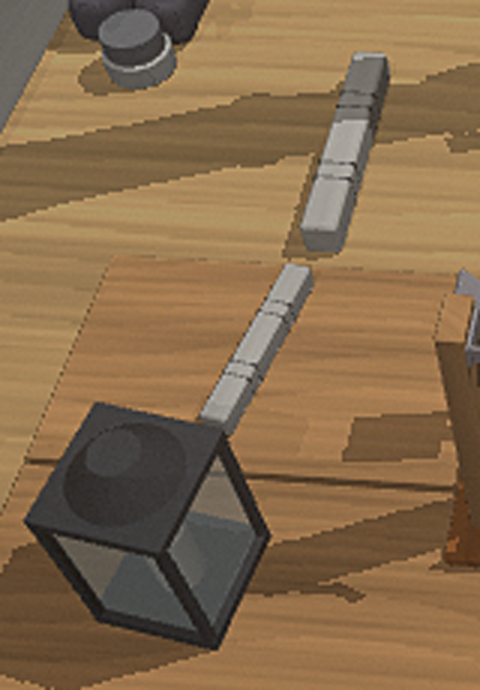

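View pics/c2.png

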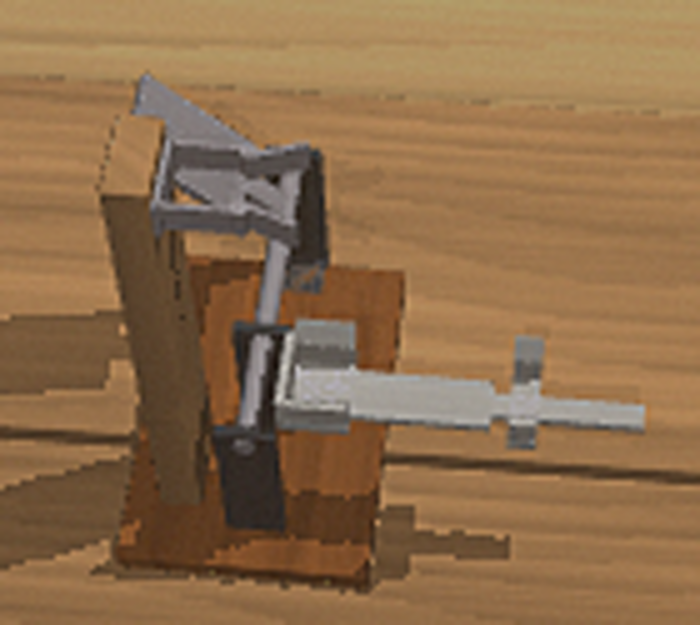

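View pics/c3.png

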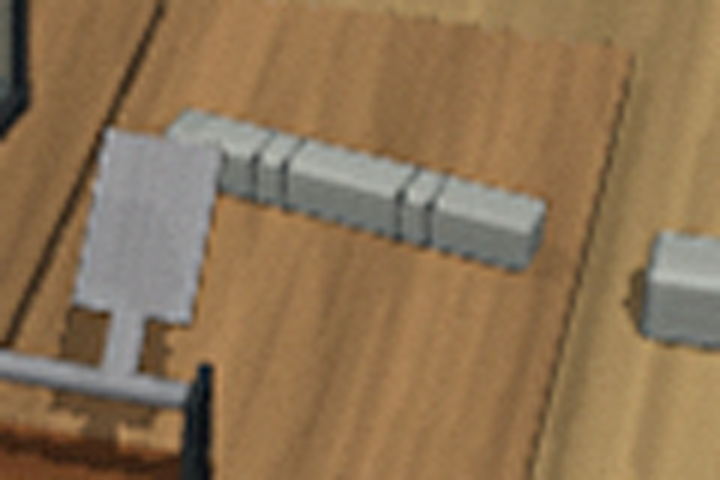

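View pics/c4.png

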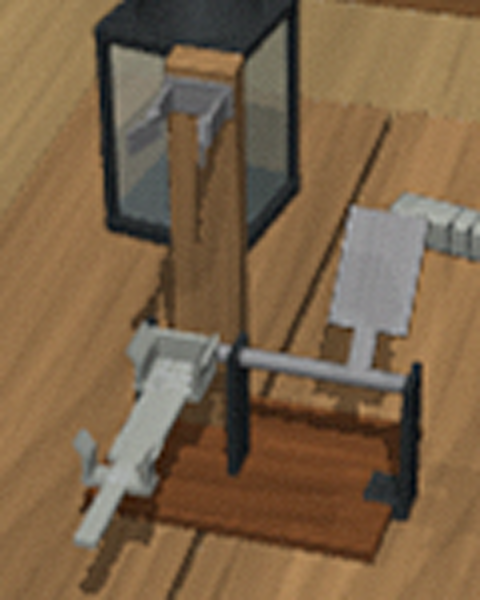

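```bash
python3 - <<'E'
from h import *
d=load('scene0'); s=load('side0')
for p in [(285,265),(313,268),(203,412),(228,422)]:
    print('sc',p,onz(d,110+p[0]/3,150+p[1]/3,.048).round(4))
for p in [(195,108),(545,200),(165,133),(525,235)]:
    print('sd',p,onz(s,310+p[0]/6,180+p[1]/6,.048).round(4))
# rig: 
q=lambda x,y:(235+x/5,225+y/5)
print('cradle tip',onz(d,*q(645,415),.12), 'upright top corners')
for p in [(100,195),(153,200),(163,118),(118,112)]: print(onz(d,*q(*p),.302).round(4))
for p in [(113,560),(368,590),(403,270)]: print('base',onz(d,*q(*p),.032).round(4))
r=lambda x,y:(240+x/4,150+y/4)
for p in [(172,48),(242,55),(240,78),(165,72)]: print('sd up',onz(s,*r(*p),.302).round(4))
for p in [(85,490),(375,550)]: print('sd base',onz(s,*r(*p),.032).round(4))
for p in [(270,405)]: print('sd base',onz(s,*r(*p),.032).round(4))
E
```

```text
sc (285, 265) [ 0.3811 -0.3544  0.048 ]
sc (313, 268) [ 0.3828 -0.3259  0.048 ]
sc (203, 412) [ 0.5575 -0.3865  0.048 ]
sc (228, 422) [ 0.5664 -0.3609  0.048 ]
sd (195, 108) [ 0.5516 -0.3868  0.048 ]
sd (545, 200) [ 0.3734 -0.3523  0.048 ]
sd (165, 133) [ 0.5607 -0.3614  0.048 ]
sd (525, 235) [ 0.3782 -0.3212  0.048 ]
cradle tip [0.62773773 0.11584849 0.12      ] upright top corners
[ 0.647  -0.1274  0.302 ]
[ 0.6479 -0.1046  0.302 ]
[ 0.6037 -0.1072  0.302 ]
[ 0.6019 -0.1273  0.302 ]
base [ 0.6803 -0.1476  0.032 ]
base [ 0.6871 -0.0164  0.032 ]
base [ 0.4913 -0.0153  0.032 ]
sd up [ 0.6424 -0.1214  0.302 ]
sd up [ 0.5999 -0.1244  0.302 ]
sd up [ 0.5936 -0.0984  0.302 ]
sd up [ 0.6379 -0.0936  0.302 ]
sd base [ 0.6781 -0.0222  0.032 ]
sd base [ 0.4874 -0.0138  0.032 ]
sd base [ 0.5885 -0.1358  0.032 ]
```

```bash
cat > fit.py <<'E'
from h import *
from scipy.optimize import least_squares
d=load('scene0'); s=load('side0')
q=lambda x,y:(235+x/5,225+y/5)
r=lambda x,y:(240+x/4,150+y/4)
c=np.sqrt(.5)
def P(dd,y,n=3): return [(-dd+n)*c,y,100+(dd+n)*c]
obs=[(s,P(102,83),r(350,207)),(s,P(102,133),r(425,218)),(s,P(27,83),r(332,320)),(s,P(27,133),r(405,332)),
(s,[-30,-22,282],r(165,73)),(s,[-30,22,282],r(240,79)),(d,[-30,-22,282],q(153,202)),(d,[-30,22,282],q(163,118))]
def W(p,X):
    a=np.radians(p[2]); X=np.array(X)/1000
    return np.array([p[0]+np.cos(a)*X[0]-np.sin(a)*X[1],p[1]+np.sin(a)*X[0]+np.cos(a)*X[1],.02+X[2]])
f=lambda p:np.concatenate([proj(D,W(p,X))-u for D,X,u in obs])
if __name__=='__main__':
    R=least_squares(f,[.62,-.07,90]); print(R.x); print(f(R.x).reshape(-1,2).round(1))
    p=R.x
    ims={id(d):cv2.imread('pics/scene0.png'),id(s):cv2.imread('pics/side0.png')}
    pts=[[0,0,100],[19,0,100],[141,15.5,116],[141,-15.5,116],[127,15.5,116],[127,-15.5,116],[-30,22,12],[-30,-22,12],[-30,22,282],[-30,-22,282],P(102,83),P(102,133),P(27,83),P(27,133),[114,0,100]]
    for D,n,b in((d,'scene0',(235,225,375,350,5)),(s,'side0',(240,150,360,300,4))):
        x0,y0,x1,y1,k=b
        im=cv2.resize(cv2.imread(f'pics/{n}.png')[y0:y1,x0:x1],None,fx=k,fy=k)
        for X in pts:
            u=(proj(D,W(p,X))-[x0,y0])*k; cv2.circle(im,tuple(int(i) for i in u),3,(0,0,255),-1)
        cv2.imwrite(f'pics/fit_{n}.png',im)
E
python3 fit.py
```

```text
[ 6.21240482e-01 -7.44058742e-02  9.03509371e+01]
[[-0.3 -0.9]
 [ 0.7 -0.8]
 [-1.1  0.3]
 [ 0.4  0.4]
 [-0.9 -2.8]
 [-1.6 -1.9]
 [ 0.5 -2.1]
 [ 1.5 -1.5]]
```

```bash
python3 - <<'E'
import cv2,numpy as np
a=cv2.imread('pics/fit_scene0.png');b=cv2.imread('pics/fit_side0.png')
a=cv2.resize(a,(400*7//5,400*125*7//(125*7)* 5//4)) if 0 else cv2.resize(a,None,fx=.6,fy=.6); b=cv2.resize(b,None,fx=.75,fy=.75)
h=max(a.shape[0],b.shape[0]); o=np.zeros((h,a.shape[1]+b.shape[1],3),np.uint8); o[:a.shape[0],:a.shape[1]]=a;o[:b.shape[0],a.shape[1]:]=b
cv2.imwrite('pics/fitboth.png',o)
E
```

```text
(no output)
```

View pics/fitboth.png

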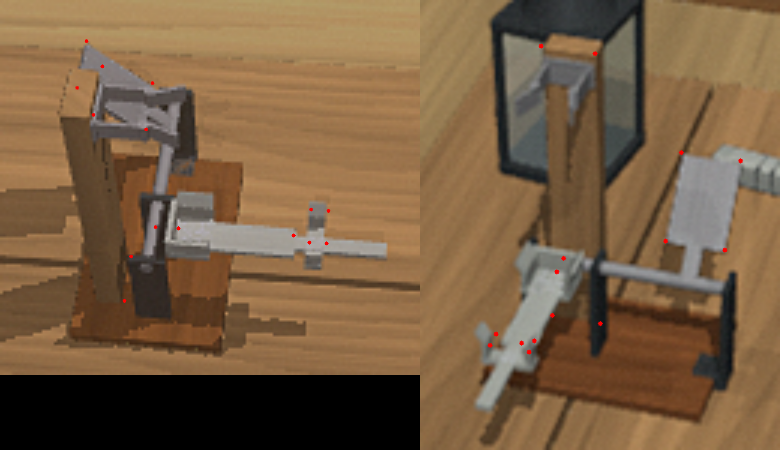

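```bash
python3 -m creep '{"rotation":[[0,0,9],[0,0,9],[0,0,9],[0,0,0],[0,0,0],[0,0,0],[0,0,0],[0,0,0]],"offset":[[0,0,-58],[0,0,-58],[0,0,-58],[22,-50,0],[22,-50,0],[22,-50,0],[22,-50,0],[22,-30,0]],"jaw":[-1,-1,-1,-1,-1,-1,-1,-1]}'
python3 - <<'E'
from h import *
snap('wrist','w1'); s=manip.get_state(); print(s['clock'],s['qpos'],s['ee_pos'],s['ee_rot'],s['ft_force'])
E
```

```text
clock: 1.15
ee_pos: [0.3244, -0.3943, 0.4196]
ee_rot: [[0.982, -0.191, 0.0], [-0.191, -0.982, 0.0], [0.0, -0.0, -1.0]]
ft_force: [0.9, -0.4, 0.6]
grip_width: 0.0853
1.2 [ 44.48522284   8.62580972  -0.46807121  88.37353771  -0.10760219
  82.99033309 -56.66455483] [ 0.32846124 -0.39097102  0.41942713] [[ 0.98261027 -0.185666    0.00228004]
 [-0.18567076 -0.98260979  0.0020926 ]
 [ 0.00185186 -0.00247954 -0.99999521]] [ 3.34302757  3.21075518 -0.04440755]
```

View pics/w1.png

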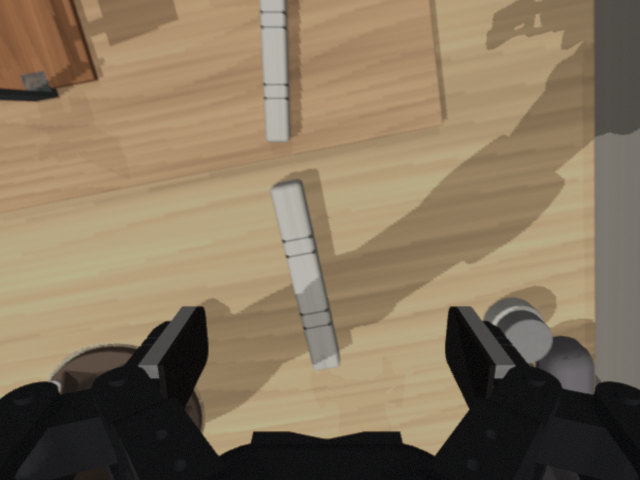

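```bash
python3 -m creep '{"rotation":[[0,0,0],[0,0,0],[0,0,0],[0,0,0],[0,0,0],[0,0,0],[0,0,0],[0,0,0]],"offset":[[15,-49,0],[15,-49,0],[15,-49,0],[15,-49,0],[15,-49,0],[15,-49,0],[15,-49,0],[0,0,0]],"jaw":[-1,-1,-1,-1,-1,-1,-1,-1]}'
python3 -m creep '{"rotation":[[0,0,0],[0,0,0]],"offset":[[0,0,0],[0,0,0]],"jaw":[-1,-1]}'
python3 - <<'E'
from h import *
snap('wrist','w2'); s=manip.get_state(); print(s['clock'],s['qpos'],s['ee_pos'],s['ft_force'],s['moment'])
E
```

```text
clock: 2.2
ee_pos: [0.4935, -0.0765, 0.4188]
ee_rot: [[0.982, -0.186, -0.0], [-0.186, -0.982, 0.002], [-0.001, -0.002, -1.0]]
ft_force: [0.6, -0.5, -0.1]
grip_width: 0.0852
clock: 2.45
ee_pos: [0.4921, -0.082, 0.4193]
ee_rot: [[0.981, -0.196, -0.0], [-0.196, -0.981, -0.001], [-0.0, 0.001, -1.0]]
ft_force: [-0.2, 0.4, -0.4]
grip_width: 0.0852
2.5 [  18.10072855    8.58915498  -17.3819856    88.73055091    2.60103205
   83.08334945 -100.68948898] [ 0.49205611 -0.08193467  0.41930113] [ 0.35078112  0.07019277 -0.353448  ] [-0.01407975  0.02323553  0.01325009]
```

View pics/w2.png

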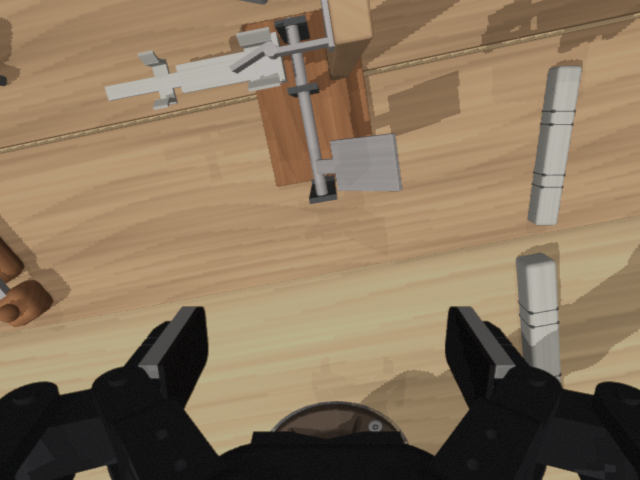

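```bash
python3 - <<'E'
from h import *
crop('w2',95,0,415,210,2.5,'c5')
crop('w2',500,50,600,240,3,'c6')
E
```

```text
(no output)
```

View pics/c5.png

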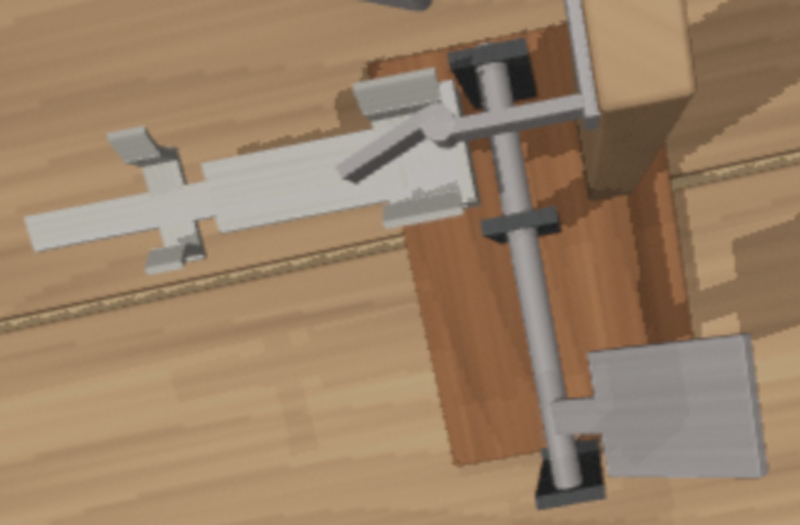

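View pics/c6.png

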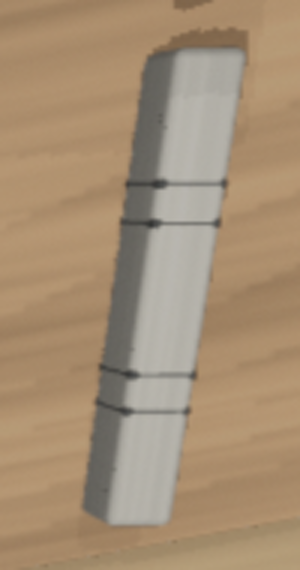

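```bash
cat > fit2.py <<'E'
from fit import *
w=load('w2'); v=lambda x,y:(95+x/2.5,y/2.5)
g=[('L0',v(31,233),w),('L1',v(212,198),w),('L0',q(644,416),d),('L0',r(88,541),s)]
ob2=[(w,P(102,83),v(750,335)),(w,P(102,133),v(767,476)),(w,P(27,83),v(588,352)),(w,P(27,133),v(605,476)),(w,[-30,22,282],v(597,110))]
fl=[([141,-1,124],v(108,135)),([127,-1,124],v(143,127)),([141,1,124],v(147,272)),([127,1,124],v(185,266))]
def F(z,wr=1,ex=1,wonly=False):
    p=z[:3]; o=[]
    for D,X,u in ([] if wonly else obs)+ob2: o.append(proj(D,W(p,X))-u)
    for n,u,D in g:
        if wonly and D is not w: continue
        o.append(proj(D,W(p,[z[3] if n=='L0' else z[4],0,100]))-u)
    for X,u in fl: o.append(proj(w,W(p,[X[0],X[1]*z[5],X[2]]))-u)
    return np.concatenate(o)
if __name__=='__main__':
  for wo in(False,True):
    R=least_squares(F,[.62,-.07,90,190,110,20],kwargs=dict(wonly=wo),loss='soft_l1'); print(R.x.round(4)); print(F(R.x,wonly=wo).reshape(-1,2).round(1).tolist())
E
python3 fit2.py
python3 - <<'E'
from h import *
w=load('w2'); q=lambda x,y:(500+x/3,50+y/3)
for p in [(176,48),(243,48),(107,523),(168,523)]: print(onz(w,*q(*p),.048).round(4))
for p in [(176,187),(223,184),(165,224),(216,222),(140,375),(192,375),(128,411),(187,411)]: print(onz(w,*q(*p),.048).round(4))
E
```

```text
[ 6.219000e-01 -7.700000e-02  8.909030e+01  1.923031e+02  1.174978e+02
  2.455630e+01]
[[0.1, -1.0], [1.0, -0.7], [-1.2, 0.1], [0.2, 0.4], [-0.5, -3.4], [-1.4, -2.3], [-0.9, -2.2], [0.6, -1.5], [-4.1, -1.1], [-3.3, -0.0], [-1.3, -0.5], [0.7, -0.4], [0.3, 0.6], [0.0, 0.4], [-0.0, -0.1], [-0.0, -1.2], [-0.7, -0.5], [0.3, -0.1], [0.9, 0.1], [0.8, 0.3], [-0.3, -0.1]]
[ 6.219000e-01 -7.710000e-02  8.907610e+01  1.923230e+02  1.175891e+02
  2.455360e+01]
[[-4.0, -1.1], [-3.2, -0.0], [-1.2, -0.5], [0.7, -0.4], [0.5, 0.6], [0.1, 0.3], [-0.0, -0.1], [0.4, -0.1], [1.0, 0.1], [0.8, 0.3], [-0.2, -0.1]]
[ 0.5626 -0.3654  0.048 ]
[ 0.5576 -0.3904  0.048 ]
[ 0.3784 -0.3305  0.048 ]
[ 0.3733 -0.3559  0.048 ]
[ 0.5112 -0.3637  0.048 ]
[ 0.5088 -0.3818  0.048 ]
[ 0.4979 -0.359   0.048 ]
[ 0.4947 -0.3788  0.048 ]
[ 0.4393 -0.3468  0.048 ]
[ 0.4351 -0.3677  0.048 ]
[ 0.4252 -0.3413  0.048 ]
[ 0.4204 -0.3653  0.048 ]
```

```bash
python3 - <<'E'
from h import *
d=load('scene0')
for p in [(98,403),(222,425),(163,555),(28,520),(215,648)]: print(onz(d,110+p[0]/3,150+p[1]/3,.222 if p[1]<600 else .02).round(3))
E
```

```text
[ 0.665 -0.391  0.222]
[ 0.677 -0.292  0.222]
[ 0.785 -0.304  0.222]
[ 0.765 -0.407  0.222]
[ 0.766 -0.324  0.02 ]
```

```bash
python3 -m creep '{"rotation":[[0,0,0],[0,0,0],[0,0,0],[0,0,0],[0,0,0],[0,0,0],[0,0,0],[0,0,0]],"offset":[[1,55,0],[1,55,0],[1,55,0],[1,55,0],[1,56,40],[0,0,60],[0,0,60],[0,0,60]],"jaw":[-1,-1,-1,-1,-1,-1,-1,-1]}'
python3 -m creep '{"rotation":[[0,0,0],[0,0,0],[0,0,0],[0,0,0],[0,0,0]],"offset":[[0,0,50],[0,0,40],[0,0,0],[0,0,0],[0,0,0]],"jaw":[-1,-1,-1,-1,-1]}'
python3 - <<'E'
from h import *
snap('wrist','w3'); s=manip.get_state(); print(s['clock'],s['qpos'],s['ee_pos'],s['ft_force'],s['moment'])
E
```

```text
clock: 3.5
ee_pos: [0.444, -0.3483, 0.2015]
ee_rot: [[0.981, -0.195, 0.001], [-0.195, -0.981, -0.001], [0.001, 0.001, -1.0]]
ft_force: [0.8, 0.0, -0.8]
grip_width: 0.0858
clock: 4.12
ee_pos: [0.4459, -0.3482, 0.1151]
ee_rot: [[0.981, -0.194, 0.003], [-0.194, -0.981, -0.002], [0.003, 0.001, -1.0]]
ft_force: [0.3, 0.3, 0.8]
grip_width: 0.0857
4.175 [ 37.45432381  27.75581284  -6.73220038 106.65192058   4.39578256
  45.65688054 -72.73394613] [ 0.44584587 -0.34804272  0.11485156] [ 0.46178431  0.08789117 -0.65498771] [ 0.05097893 -0.03320211  0.04222766]
```

View pics/w3.png

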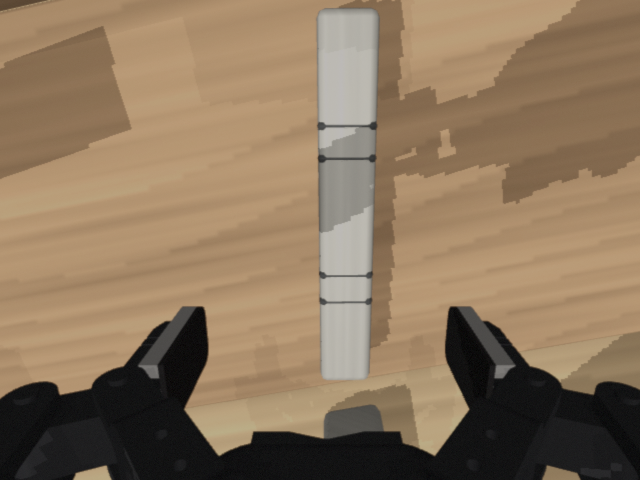

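```bash
python3 - <<'E'
from h import *
w=load('w3')
P=[onz(w,*p,.048) for p in [(318,12),(378,12),(322,378),(369,378)]]
a=(P[0]+P[1])/2;b=(P[2]+P[3])/2;c=(a+b)/2;u=(a-b)/np.linalg.norm(a-b)
print(a,b,c,np.linalg.norm(a-b),np.degrees(np.arctan2(u[1],u[0])))
s=manip.get_state(); T=c-u*.026; e=T-s['ee_pos']; print(T,(s['ee_rot'].T@e if hasattr(s['ee_rot'],'T') else np.array(s['ee_rot']).T@e)*1000)
E
```

```text
[ 0.55831432 -0.37886471  0.048     ] [ 0.37590507 -0.34434838  0.048     ] [ 0.4671097  -0.36160655  0.048     ] 0.18564619997431273 -10.715085619827846
[ 0.44156304 -0.35677249  0.048     ] [-2.70692628  9.30573479 66.85625169]
```

```bash
python3 -m creep '{"rotation":[[0,0,-0.5],[0,0,0],[0,0,0],[0,0,0],[0,0,0],[0,0,0]],"offset":[[-3,9,0],[0,0,40],[0,0,35],[0,0,0],[0,0,0],[0,0,0]],"jaw":[-1,-1,-1,-1,-1,-1]}'
python3 - <<'E'
from h import *
snap('side','s3'); s=manip.get_state(); print(s['clock'],s['ee_pos'],s['ft_force'],s['moment'])
crop('s3',310,120,510,290,4,'c7')
E
```

```text
clock: 4.92
ee_pos: [0.4412, -0.3563, 0.0396]
ee_rot: [[0.983, -0.185, 0.002], [-0.185, -0.983, -0.002], [0.002, 0.001, -1.0]]
ft_force: [-0.1, -1.0, 0.3]
grip_width: 0.0854
4.975 [ 0.44102432 -0.35621843  0.03947158] [ 0.12025956  0.61522813 -0.08360752] [ 0.01530594 -0.00937277 -0.03842943]
```

View pics/c7.png

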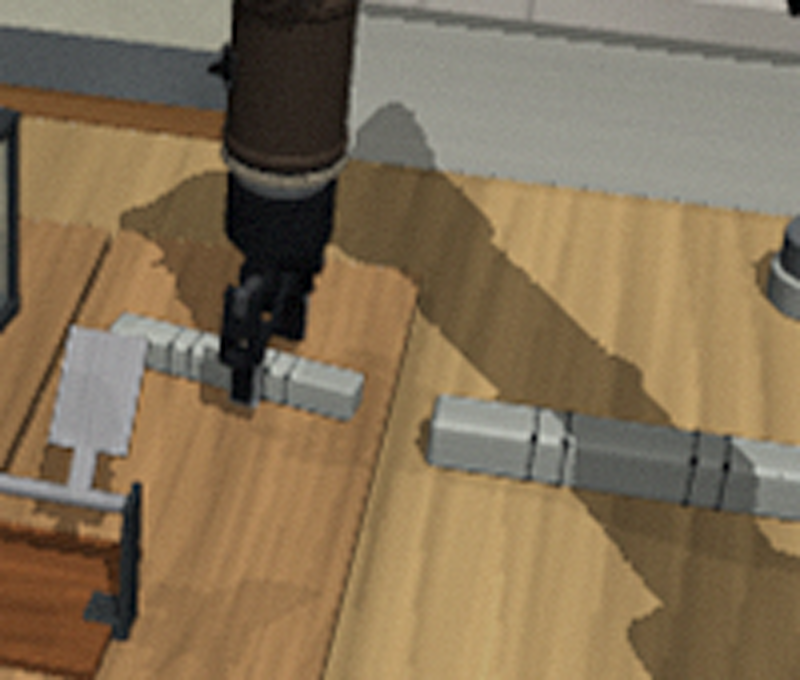

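Straddling well (finger near c7 (243,385)). Close, then lift.

```bash
python3 -m creep '{"rotation":[[0,0,0],[0,0,0],[0,0,0],[0,0,0],[0,0,0],[0,0,0],[0,0,0],[0,0,0]],"offset":[[0,0,0],[0,0,0],[0,0,0],[0,0,0],[0,0,0],[0,0,0],[0,0,0],[0,0,0]],"jaw":[1,1,1,1,1,1,1,1]}'
python3 -m creep '{"rotation":[[0,0,0],[0,0,0],[0,0,0],[0,0,0]],"offset":[[0,0,-15],[0,0,-40],[0,0,0],[0,0,0]],"jaw":[1,1,1,1]}'
python3 - <<'E'
from h import *
snap('wrist','w4'); s=manip.get_state(); print(s['clock'],s['qpos'],s['ee_pos'],s['ft_force'],s['moment'])
snap('side','s4');crop('s4',310,120,510,290,4,'c8')
E
```

```text
clock: 5.98
ee_pos: [0.4404, -0.3557, 0.0383]
ee_rot: [[0.983, -0.185, 0.0], [-0.185, -0.983, -0.0], [0.0, 0.0, -1.0]]
ft_force: [-1.0, 0.4, 6.3]
grip_width: 0.0268
clock: 6.48
ee_pos: [0.44, -0.3554, 0.093]
ee_rot: [[0.983, -0.185, -0.0], [-0.185, -0.983, -0.0], [-0.0, 0.0, -1.0]]
ft_force: [0.1, -0.4, -1.6]
grip_width: 0.027
6.525 [ 38.35840209  29.56123377  -6.70878629 107.52388826   4.82624827
  43.25387456 -71.6458731 ] [ 0.43968752 -0.35516003  0.09249067] [ 0.27688925 -0.1294635  -2.12092596] [-0.00845395  0.1118414   0.0099276 ]
```

View pics/w4.png

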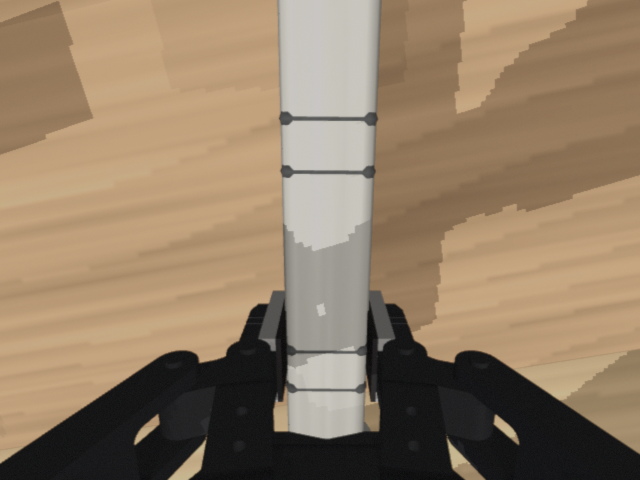

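View pics/c8.png

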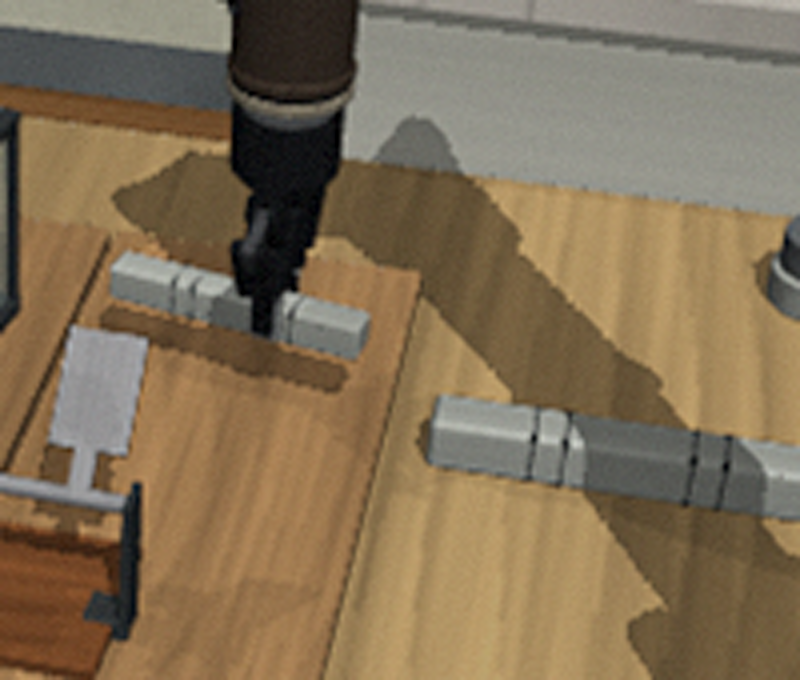

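```bash
python3 -m creep '{"rotation":[[0,0,0],[0,0,0],[0,0,0],[0,0,0],[0,0,0],[0,0,0]],"offset":[[0,0,-50],[0,0,-60],[0,0,-60],[0,0,-60],[0,0,-60],[0,0,-20]],"jaw":[1,1,1,1,1,1]}'
python3 -m creep '{"rotation":[[0,0,0],[0,0,0],[0,0,0],[0,0,0],[0,0,0],[0,0,0],[0,0,0],[0,0,0]],"offset":[[14,-50,0],[14,-50,0],[14,-50,0],[14,-50,0],[14,-50,0],[14,-50,0],[14,-50,0],[14,-47,0]],"jaw":[1,1,1,1,1,1,1,1]}'
python3 -m creep '{"rotation":[[0,0,-10],[0,0,-10],[0,0,-10],[0,0,-10],[0,0,-10],[0,0,-10],[0,0,-10],[0,0,-10]],"offset":[[0,0,0],[0,0,0],[0,0,0],[0,0,0],[0,0,0],[0,0,0],[0,0,0],[0,0,0]],"jaw":[1,1,1,1,1,1,1,1]}'
python3 -m creep '{"rotation":[[0,0,-10],[0,0,-9.8],[0,0,0],[0,0,0]],"offset":[[0,0,0],[0,0,0],[0,0,0],[0,0,0]],"jaw":[1,1,1,1]}'
python3 - <<'E'
from h import *
s=manip.get_state(); print(s['clock'],s['qpos'],s['ee_pos'],s['ft_force'],s['moment'])
E
```

```text
clock: 7.32
ee_pos: [0.441, -0.3559, 0.4062]
ee_rot: [[0.983, -0.185, 0.003], [-0.185, -0.983, -0.002], [0.004, 0.002, -1.0]]
ft_force: [-0.5, -0.9, -2.6]
grip_width: 0.0268
clock: 8.32
ee_pos: [0.624, 0.0156, 0.4016]
ee_rot: [[0.983, -0.184, -0.002], [-0.184, -0.983, -0.0], [-0.002, 0.0, -1.0]]
ft_force: [0.2, 0.0, -1.4]
grip_width: 0.0271
clock: 9.32
ee_pos: [0.6235, 0.0138, 0.4015]
ee_rot: [[0.347, 0.938, -0.002], [0.938, -0.347, -0.0], [-0.001, -0.002, -1.0]]
ft_force: [0.3, 0.1, -0.7]
grip_width: 0.0269
clock: 9.82
ee_pos: [0.6236, 0.0138, 0.4023]
ee_rot: [[0.019, 1.0, -0.001], [1.0, -0.019, 0.0], [0.0, -0.001, -1.0]]
ft_force: [0.3, 0.0, -1.3]
grip_width: 0.0265
9.825 [ 16.94915004  24.78084594 -36.92488701  72.52043989  14.57765108
  87.37431869 -19.12251897] [0.62360243 0.01382074 0.40228933] [ 0.31149628  0.0491245  -1.33537217] [-0.02387568  0.01060159  0.00981394]
```

```bash
python3 - <<'E'
from fit2 import *
p=[.6219,-.0771,89.08]; a=np.radians(p[2])
def inv(X): X=X-np.array([p[0],p[1],.02]); return 1000*np.array([np.cos(a)*X[0]+np.sin(a)*X[1],-np.sin(a)*X[0]+np.cos(a)*X[1],X[2]])
for z in(.274,.29):
  for u in [(430,100),(345,180),(340,165),(585,100),(455,140)]: print(z,u,inv(onz(w,*v(*u),z)).round(0))
  for u in [(320,150),(295,240),(250,150)]: print('sc',z,u,inv(onz(d,*q(*u),z)).round(0))
E
```

```text
0.274 (430, 100) [  9.   8. 254.]
0.274 (345, 180) [ 34.  22. 254.]
0.274 (340, 165) [ 35.  19. 254.]
0.274 (585, 100) [-28.  15. 254.]
0.274 (455, 140) [  5.  18. 254.]
sc 0.274 (320, 150) [ 36.  28. 254.]
sc 0.274 (295, 240) [ 31. -22. 254.]
sc 0.274 (250, 150) [  5.  25. 254.]
0.29 (430, 100) [  8.  11. 270.]
0.29 (345, 180) [ 31.  24. 270.]
0.29 (340, 165) [ 32.  21. 270.]
0.29 (585, 100) [-28.  17. 270.]
0.29 (455, 140) [  4.  20. 270.]
sc 0.29 (320, 150) [ 38.  16. 270.]
sc 0.29 (295, 240) [ 34. -33. 270.]
sc 0.29 (250, 150) [  8.  13. 270.]
```

```bash
python3 -m creep '{"rotation":[[0,0,-0.2],[0,0,0],[0,0,0],[0,0,0],[0,0,0],[0,0,0],[0,0,0],[0,0,0]],"offset":[[32,0,0],[0,0,50],[0,0,55],[0,0,55],[0,0,55],[0,0,0],[0,0,0],[0,0,0]],"jaw":[1,1,1,1,1,1,1,1]}'
python3 - <<'E'
from h import *
snap('wrist','w5');snap('scene','sc5');snap('side','s5'); s=manip.get_state(); print(s['clock'],s['qpos'],s['ee_pos'],s['ft_force'],s['moment'])
crop('sc5',230,200,400,330,4.5,'c9'); crop('s5',220,130,360,300,3.5,'c10')
E
```

```text
clock: 10.82
ee_pos: [0.6257, 0.0465, 0.1909]
ee_rot: [[0.012, 1.0, 0.004], [1.0, -0.012, 0.001], [0.001, 0.004, -1.0]]
ft_force: [0.8, -0.3, -2.0]
grip_width: 0.0271
10.975 [ 14.16361158  32.26493722 -35.39064239  91.73568537  20.45213942
  62.44137272 -27.24141038] [0.62491044 0.04612306 0.18965038] [-0.16223813  0.05906343 -1.55212121] [ 0.00149289 -0.00331949 -0.01919641]
```

View pics/w5.png

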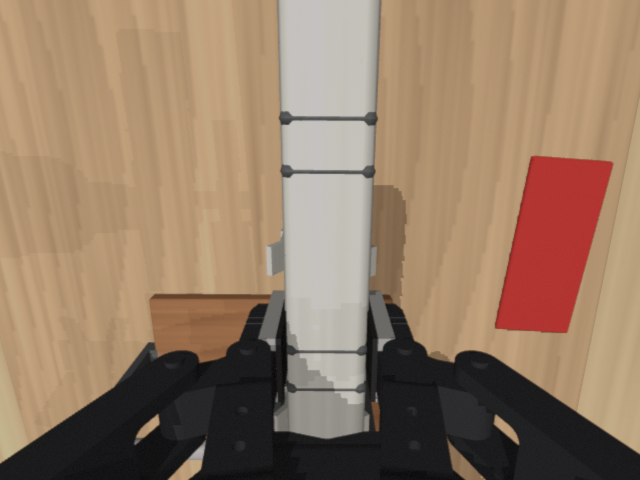

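View pics/c9.png

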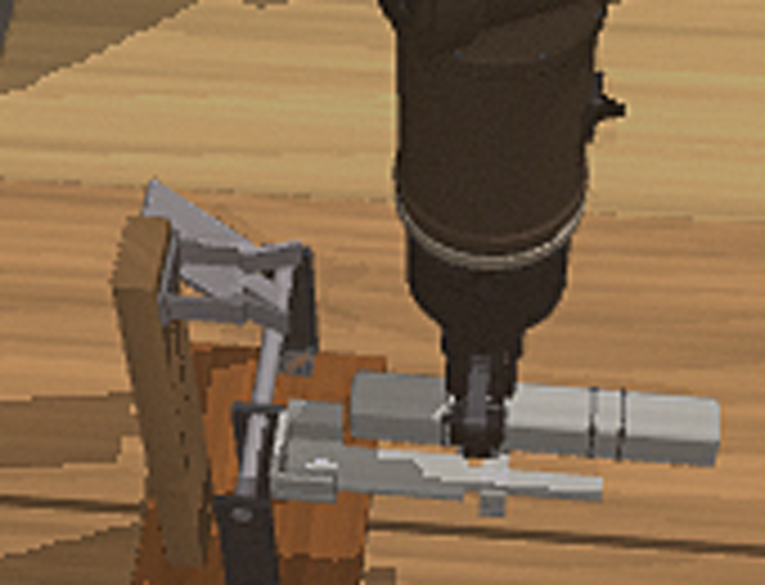

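View pics/c10.png

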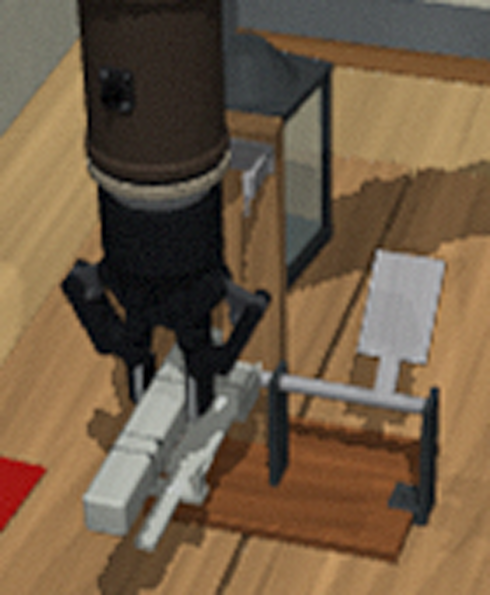

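```bash
python3 - <<'E'
from h import *
w=load('w5')
crop('w5',240,210,410,330,4.5,'c11')
for u in [(267,258),(377,258),(285,236),(370,236)]: print(u,onz(w,*u,.144).round(4))
s=manip.get_state(); zt=s['ee_pos'][2]+.0095
for v in (120,170): print(onz(w,281 if v==120 else 283,v,zt).round(4),onz(w,376 if v==120 else 374,v,zt).round(4))
E
```

```text
(267, 258) [0.5991 0.0577 0.144 ]
(377, 258) [0.65  0.057 0.144]
(285, 236) [0.6079 0.0682 0.144 ]
(370, 236) [0.6465 0.0677 0.144 ]
[0.6139 0.1198 0.1992] [0.6413 0.1195 0.1992]
[0.6139 0.1054 0.1992] [0.641  0.1051 0.1992]
```

View pics/c11.png

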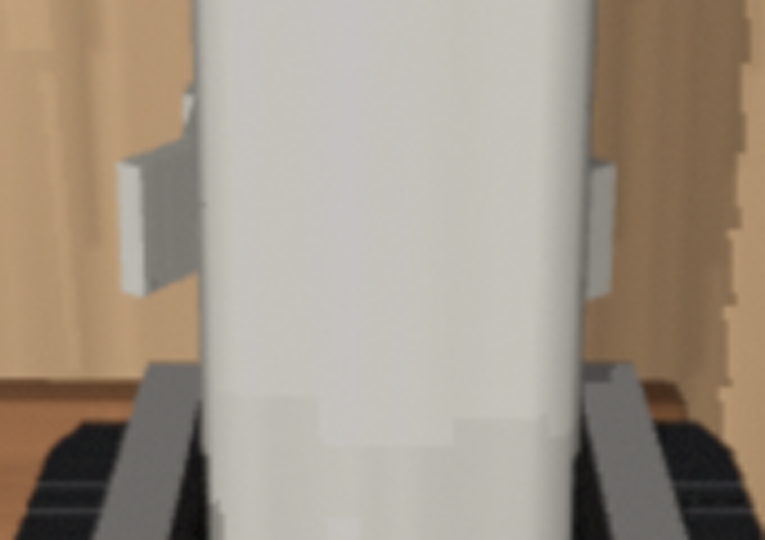

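```bash
python3 -m creep '{"rotation":[[0,0,0],[0,0,0],[0,0,0],[0,0,0],[0,0,0]],"offset":[[-30,-1.5,0],[0,0,0],[0,0,0],[0,0,0],[0,0,0]],"jaw":[1,1,1,1,1]}'
python3 - <<'E'
from h import *
snap('wrist','w6');s=manip.get_state(); print(s['clock'],s['ee_pos'],s['ee_rot'][:,0],s['ft_force'])
crop('w6',220,150,430,300,3.7,'c12')
E
```

```text
clock: 11.6
ee_pos: [0.6223, 0.0167, 0.1881]
ee_rot: [[0.01, 1.0, 0.0], [1.0, -0.01, 0.0], [0.0, 0.0, -1.0]]
ft_force: [-0.2, -0.2, -2.4]
grip_width: 0.0266
11.65 [0.62229749 0.01657177 0.18802472] [1.04482850e-02 9.99945392e-01 2.13426601e-04] [ 0.05814603 -0.26685277 -1.33461443]
```

View pics/c12.png

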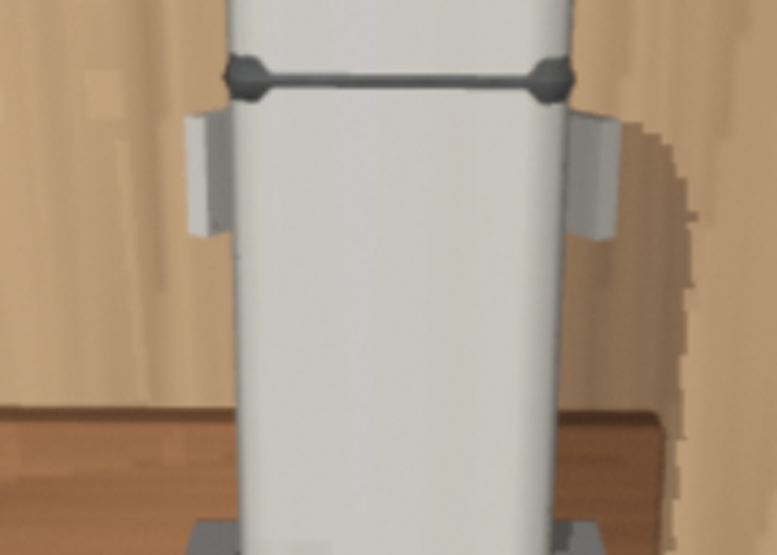

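```bash
python3 -m creep '{"rotation":[[0,0,0.3],[0,0,0],[0,0,0],[0,0,0],[0,0,0],[0,0,0]],"offset":[[-1,0.7,0],[0,0,15],[0,0,15],[0,0,10],[0,0,0],[0,0,0]],"jaw":[1,1,1,1,1,1]}'
python3 - <<'E'
from h import *
snap('wrist','w7');snap('scene','sc7');snap('side','s7');s=manip.get_state(); print(s['clock'],s['ee_pos'],s['ee_rot'][:,0],s['ft_force'])
crop('w7',220,150,430,300,3.7,'c13')
crop('sc7',230,200,400,330,4.5,'c14'); crop('s7',220,130,360,300,3.5,'c15')
E
```

```text
clock: 12.4
ee_pos: [0.6232, 0.0151, 0.1482]
ee_rot: [[0.016, 1.0, 0.0], [1.0, -0.016, 0.0], [0.0, 0.0, -1.0]]
ft_force: [-0.2, -0.4, -1.8]
grip_width: 0.0267
12.55 [0.62333361 0.01503997 0.14851405] [1.64665537e-02 9.99864416e-01 3.93744373e-05] [ 0.16192716 -0.95229853 -2.24953372]
```

View pics/c13.png

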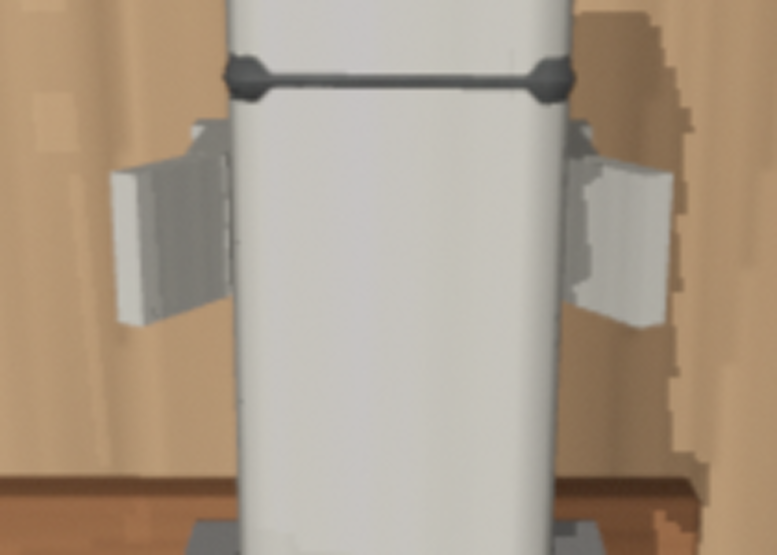

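View pics/c14.png

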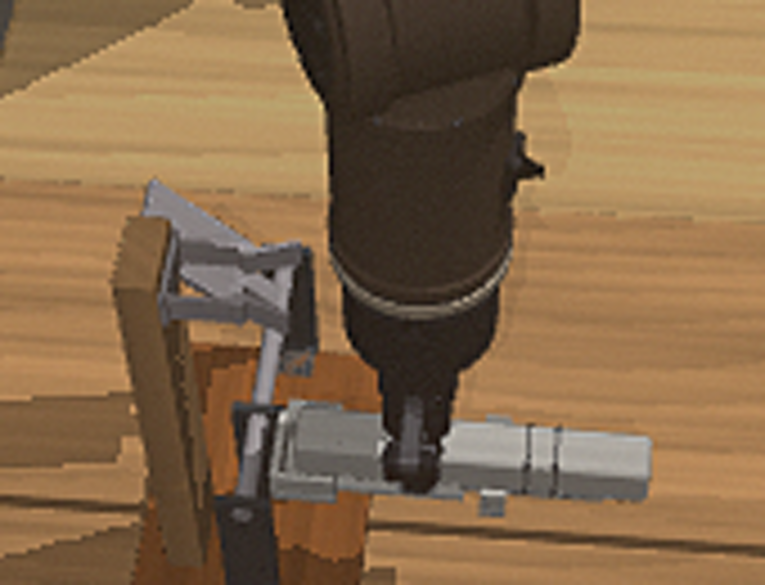

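View pics/c15.png

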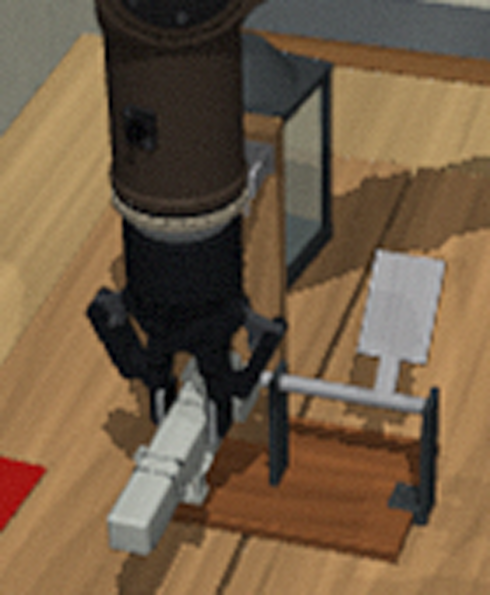

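```bash
python3 -m creep '{"rotation":[[0,0,0],[0,0,0],[0,0,0],[0,0,0],[0,0,0],[0,0,0]],"offset":[[-2,-0.5,0],[0,0,3],[0,0,3],[0,0,2],[0,0,0],[0,0,0]],"jaw":[1,1,1,1,1,1]}'
```

```text
clock: 13.3
ee_pos: [0.6225, 0.013, 0.14]
ee_rot: [[0.016, 1.0, 0.0], [1.0, -0.016, 0.0], [0.0, 0.0, -1.0]]
ft_force: [0.3, -0.2, -2.3]
grip_width: 0.0269
```

```bash
python3 -m creep '{"rotation":[[0,0,0],[0,0,0],[0,0,0]],"offset":[[0,0,1],[0,0,0.5],[0,0,0]],"jaw":[1,1,1]}'
python3 - <<'E'
from h import *
snap('wrist','w8');snap('scene','sc8')
crop('w8',220,150,430,300,3.7,'c16')
crop('sc8',270,260,390,330,6,'c17')
E
```

```text
clock: 13.68
ee_pos: [0.6224, 0.013, 0.1384]
ee_rot: [[0.016, 1.0, -0.0], [1.0, -0.016, -0.0], [-0.0, -0.0, -1.0]]
ft_force: [0.6, -0.8, -1.0]
grip_width: 0.0273
```

View pics/c16.png

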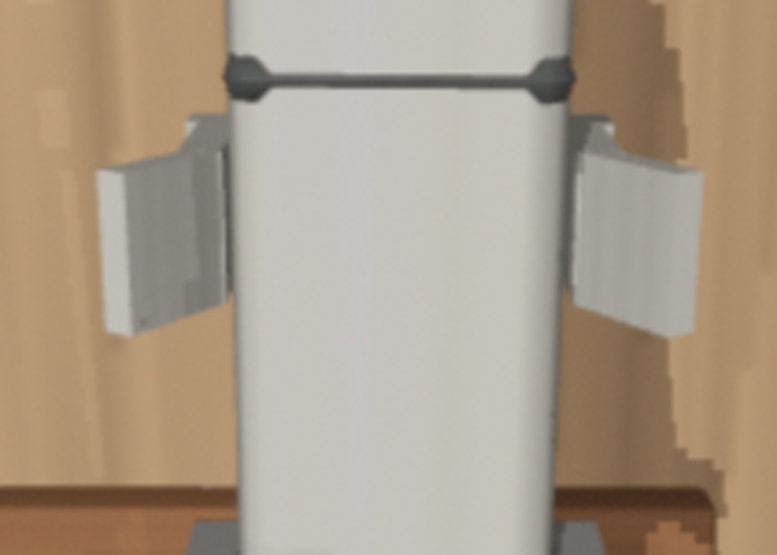

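View pics/c17.png

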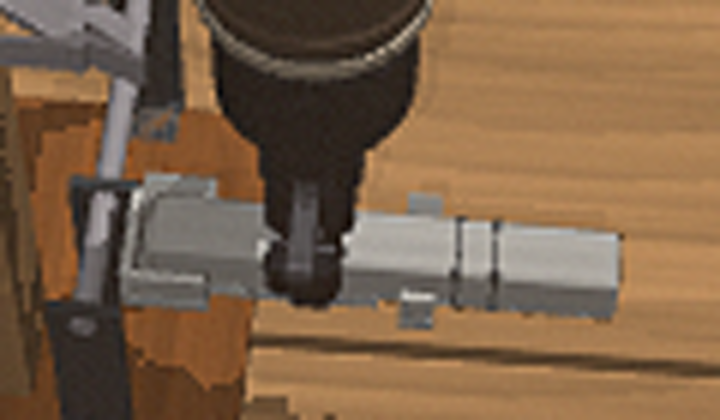

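```bash
python3 -m creep '{"rotation":[[0,0,0],[0,0,0]],"offset":[[0,0,0.7],[0,0,0]],"jaw":[1,1]}'
```

```text
clock: 14.02
ee_pos: [0.6225, 0.013, 0.1383]
ee_rot: [[0.016, 1.0, 0.0], [1.0, -0.016, -0.0], [-0.0, 0.0, -1.0]]
ft_force: [-2.9, 0.2, 6.1]
grip_width: 0.0268
```

```bash
python3 -m creep '{"rotation":[[0,0,0],[0,0,0],[0,0,0],[0,0,0],[0,0,0],[0,0,0],[0,0,0]],"offset":[[0,0,0],[0,0,0],[0,0,0],[0,0,0],[0,0,0],[0,0,-20],[0,0,-20]],"jaw":[-1,-1,-1,-1,-1,-1,-1]}'
python3 -m creep '{"rotation":[[0,0,0],[0,0,0],[0,0,0],[0,0,0],[0,0,0],[0,0,0],[0,0,0]],"offset":[[10,0,-40],[20,0,-50],[0,0,-60],[0,0,-60],[0,0,-40],[0,0,0],[0,0,0]],"jaw":[-1,-1,-1,-1,-1,-1,-1]}'
python3 - <<'E'
from h import *
snap('wrist','w9');snap('scene','sc9');snap('side','s9')
crop('sc9',270,220,390,330,6,'c18')
crop('s9',220,130,360,300,3.5,'c19')
s=manip.get_state(); print(s['clock'],s['qpos'],s['ee_pos'],s['ee_rot'],s['ft_force'])
E
```

```text
clock: 14.9
ee_pos: [0.6226, 0.0132, 0.1794]
ee_rot: [[0.016, 1.0, 0.0], [1.0, -0.016, 0.0], [0.0, 0.0, -1.0]]
ft_force: [-0.8, -0.2, 0.1]
grip_width: 0.0856
clock: 15.78
ee_pos: [0.6226, 0.0431, 0.428]
ee_rot: [[0.016, 1.0, 0.0], [1.0, -0.016, -0.0], [-0.0, 0.0, -1.0]]
ft_force: [0.4, -0.1, -0.5]
grip_width: 0.0855
15.925 [ 14.02079919  24.6626762  -37.2763942   69.39816743  14.62011744
  90.63691123 -21.45559133] [0.62248232 0.04269941 0.42665047] [[ 1.63761509e-02  9.99863641e-01 -2.12629675e-03]
 [ 9.99865792e-01 -1.63771082e-02 -4.33579320e-04]
 [-4.68342789e-04 -2.11891102e-03 -9.99997645e-01]] [-0.52932778  0.35474891  0.66640446]
```

View pics/c18.png

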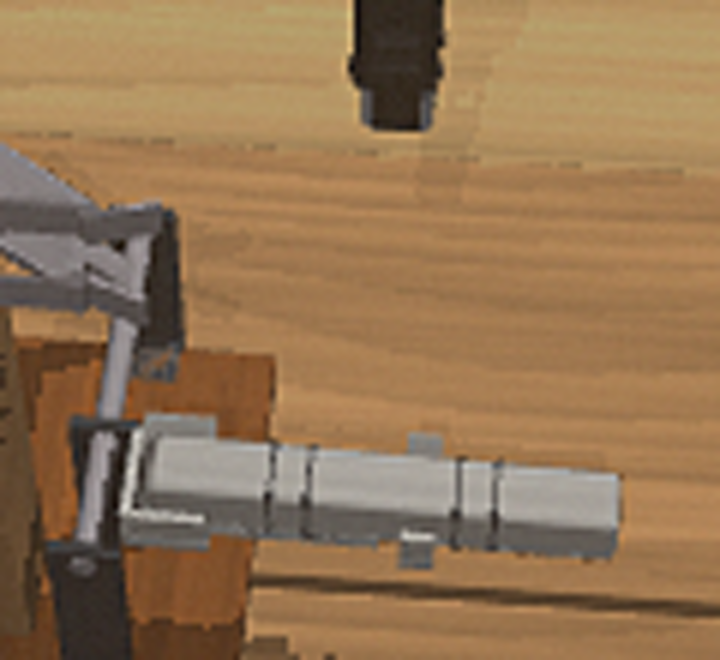

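View pics/c19.png

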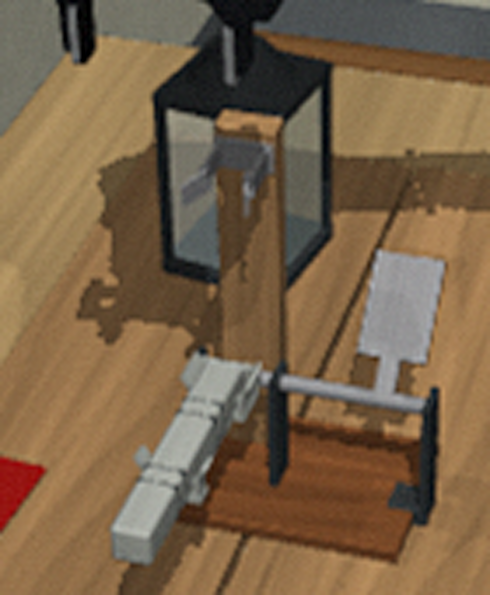

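```bash
python3 -m creep '{"rotation":[[0,0,0],[0,0,0],[0,0,0],[0,0,0],[0,0,0],[0,0,0],[0,0,0],[0,0,0]],"offset":[[-45,-27,0],[-45,-27,0],[-45,-27,0],[-45,-26,0],[0,0,50],[0,0,50],[0,0,50],[0,0,40]],"jaw":[1,1,1,1,1,1,1,1]}'
python3 -m creep '{"rotation":[[0,0,0],[0,0,0],[0,0,0]],"offset":[[0,0,0],[0,0,0],[0,0,0]],"jaw":[1,1,1]}'
python3 - <<'E'
from h import *
snap('wrist','w10');snap('scene','sc10');snap('side','s10')
crop('sc10',210,180,370,330,4.5,'c20')
crop('s10',240,100,400,290,3,'c21')
s=manip.get_state(); print(s['clock'],s['qpos'],s['ee_pos'],s['ee_rot'][:,0],s['ft_force'])
a=cv2.imread('pics/c20.png');b=cv2.imread('pics/c21.png');print(a.shape,b.shape)
E
```

```text
clock: 16.92
ee_pos: [0.5117, -0.1353, 0.2352]
ee_rot: [[0.017, 1.0, -0.002], [1.0, -0.017, 0.001], [0.001, -0.003, -1.0]]
ft_force: [-0.3, 0.2, -0.5]
grip_width: -0.0002
clock: 17.3
ee_pos: [0.5141, -0.1353, 0.2396]
ee_rot: [[0.017, 1.0, 0.003], [1.0, -0.017, -0.001], [-0.001, 0.003, -1.0]]
ft_force: [0.1, -0.3, 0.0]
grip_width: 0.0
17.45 [ 35.80226233  20.44389177 -35.07552979 101.62883561  13.18397216
  61.93999056  -4.76066589] [ 0.51354378 -0.13533505  0.23889346] [ 1.6636480e-02  9.9986142e-01 -6.0665659e-04] [-0.44974932  0.27324348 -0.12909526]
(675, 720, 3) (570, 480, 3)
```

View pics/w10.png

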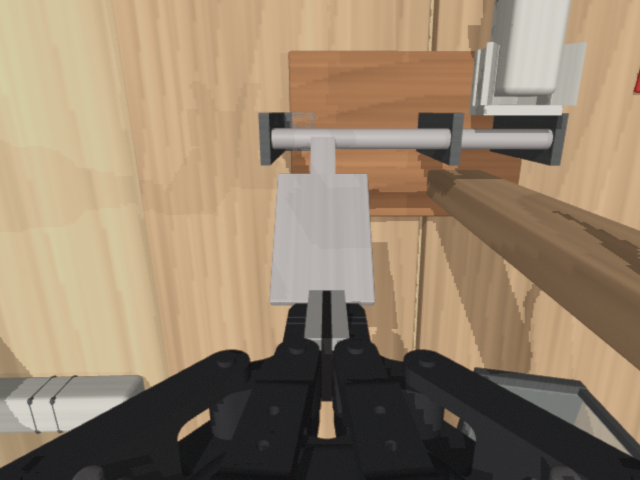

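View pics/c20.png

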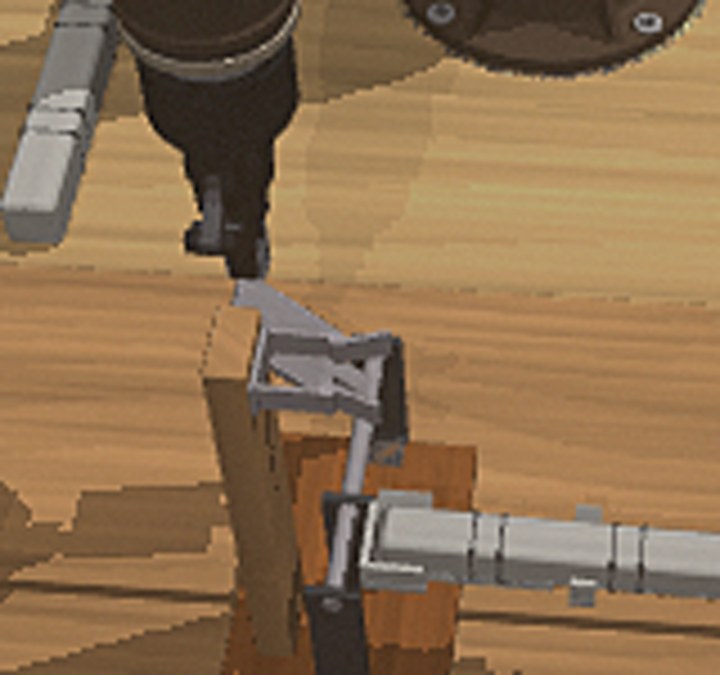

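View pics/c21.png

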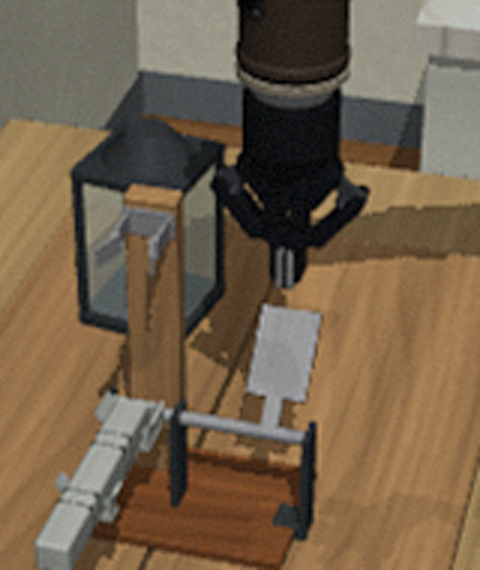

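```bash
python3 - <<'E'
from h import *
w=load('w10')
for p in [(271,302),(374,303)]: print(onz(w,*p,.194).round(4))
for p in [(278,174),(367,174)]: print(onz(w,*p,.141).round(4))
E
```

```text
[ 0.4883 -0.1458  0.194 ]
[ 0.5371 -0.1472  0.194 ]
[ 0.4885 -0.0929  0.141 ]
[ 0.5384 -0.0937  0.141 ]
```

```bash
python3 -m creep '{"rotation":[[0,0,0],[0,0,0],[0,0,0],[0,0,0],[0,0,0],[0,0,0]],"offset":[[2,0,10],[0,0,10],[0,0,5],[0,0,4],[0,0,4],[0,0,4]],"jaw":[1,1,1,1,1,1]}'
python3 -m creep '{"rotation":[[0,0,0],[0,0,0],[0,0,0],[0,0,0],[0,0,0]],"offset":[[0,0,4],[0,0,4],[0,0,4],[0,0,4],[0,0,4]],"jaw":[1,1,1,1,1]}'
```

```text
clock: 18.2
ee_pos: [0.5134, -0.1331, 0.201]
ee_rot: [[0.016, 1.0, 0.001], [1.0, -0.016, -0.0], [-0.0, 0.001, -1.0]]
ft_force: [-0.4, 0.1, 5.8]
grip_width: -0.0001
clock: 18.82
ee_pos: [0.5134, -0.1334, 0.1808]
ee_rot: [[0.017, 1.0, 0.001], [1.0, -0.017, -0.0], [-0.0, 0.001, -1.0]]
ft_force: [-0.3, -0.5, 4.7]
grip_width: 0.0002
```

Pedal moving at about 5 N, as expected. Continue.

```bash
python3 -m creep '{"rotation":[[0,0,0],[0,0,0],[0,0,0],[0,0,0],[0,0,0],[0,0,0],[0,0,0],[0,0,0]],"offset":[[0,0,5],[0,0,5],[0,0,5],[0,0,5],[0,0,5],[0,0,5],[0,0,5],[0,0,5]],"jaw":[1,1,1,1,1,1,1,1]}'
python3 - <<'E'
from h import *
snap('side','s11');crop('s11',240,100,400,290,3,'c22')
E
```

```text
clock: 19.82
ee_pos: [0.5131, -0.1337, 0.1405]
ee_rot: [[0.017, 1.0, 0.0], [1.0, -0.017, -0.0], [-0.0, 0.0, -1.0]]
ft_force: [0.4, -1.7, 4.6]
grip_width: -0.0002
```

View pics/c22.png

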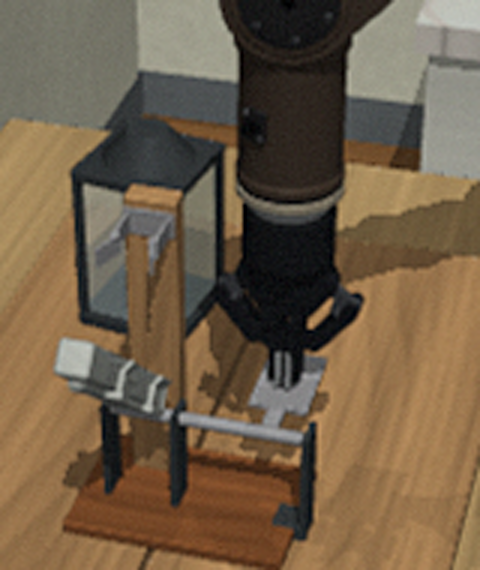

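```bash
python3 -m creep '{"rotation":[[0,0,0],[0,0,0],[0,0,0],[0,0,0],[0,0,0]],"offset":[[0,0,4],[0,0,4],[0,0,4],[0,0,4],[0,0,4]],"jaw":[1,1,1,1,1]}'
python3 -m creep '{"rotation":[[0,0,0],[0,0,0]],"offset":[[0,0,3],[0,0,3]],"jaw":[1,1]}'
python3 -m creep '{"rotation":[[0,0,0],[0,0,0]],"offset":[[0,0,2],[0,0,2]],"jaw":[1,1]}'
python3 -m creep '{"rotation":[[0,0,0],[0,0,0]],"offset":[[0,0,1],[0,0,1]],"jaw":[1,1]}'
```

```text
clock: 20.5
ee_pos: [0.5131, -0.1326, 0.1205]
ee_rot: [[0.016, 1.0, 0.0], [1.0, -0.016, 0.001], [0.001, 0.0, -1.0]]
ft_force: [-0.9, -0.2, 2.1]
grip_width: -0.0004
clock: 20.75
ee_pos: [0.5132, -0.1331, 0.1146]
ee_rot: [[0.016, 1.0, 0.0], [1.0, -0.016, 0.0], [0.0, 0.0, -1.0]]
ft_force: [0.2, -0.1, 1.9]
grip_width: -0.0001
clock: 21.0
ee_pos: [0.513, -0.1334, 0.1106]
ee_rot: [[0.017, 1.0, -0.0], [1.0, -0.017, -0.0], [-0.0, -0.0, -1.0]]
ft_force: [-0.4, 0.3, 1.3]
grip_width: 0.0002
clock: 21.25
ee_pos: [0.5131, -0.1333, 0.1089]
ee_rot: [[0.017, 1.0, 0.0], [1.0, -0.017, -0.0], [-0.0, 0.0, -1.0]]
ft_force: [-1.0, -0.5, 3.4]
grip_width: 0.0
```

```bash
python3 -m creep '{"rotation":[[0,0,0],[0,0,0],[0,0,0]],"offset":[[0,0,1],[0,0,1],[0,0,1]],"jaw":[1,1,1]}'
python3 -m creep '{"rotation":[[0,0,0],[0,0,0],[0,0,0]],"offset":[[0,0,1],[0,0,1],[0,0,1]],"jaw":[1,1,1]}'
python3 -m creep '{"rotation":[[0,0,0],[0,0,0],[0,0,0]],"offset":[[0,0,1],[0,0,1],[0,0,1]],"jaw":[1,1,1]}'
```

```text
clock: 21.62
ee_pos: [0.5135, -0.1334, 0.1066]
ee_rot: [[0.017, 1.0, 0.001], [1.0, -0.017, -0.001], [-0.001, 0.001, -1.0]]
ft_force: [-2.6, -0.9, 14.8]
grip_width: 0.0001
clock: 22.0
ee_pos: [0.5138, -0.1333, 0.1035]
ee_rot: [[0.017, 1.0, 0.002], [1.0, -0.017, -0.0], [-0.0, 0.002, -1.0]]
ft_force: [-0.4, -0.2, 8.1]
grip_width: 0.0001
clock: 22.38
ee_pos: [0.5139, -0.1335, 0.1005]
ee_rot: [[0.017, 1.0, 0.002], [1.0, -0.017, -0.001], [-0.0, 0.002, -1.0]]
ft_force: [-0.5, -0.1, 7.5]
grip_width: 0.0002
```

```bash
python3 -m creep '{"rotation":[[0,0,0],[0,0,0],[0,0,0]],"offset":[[0,0,1],[0,0,1],[0,0,1]],"jaw":[1,1,1]}'
python3 -m creep '{"rotation":[[0,0,0],[0,0,0]],"offset":[[0,0,1],[0,0,1]],"jaw":[1,1]}'
python3 - <<'E'
from h import *
snap('side','s12');crop('s12',240,100,400,290,3,'c23')
E
```

```text
clock: 22.75
ee_pos: [0.5139, -0.1335, 0.0974]
ee_rot: [[0.017, 1.0, 0.002], [1.0, -0.017, -0.001], [-0.001, 0.002, -1.0]]
ft_force: [0.2, -0.0, 6.7]
grip_width: 0.0002
clock: 23.0
ee_pos: [0.5139, -0.1335, 0.0954]
ee_rot: [[0.017, 1.0, 0.002], [1.0, -0.017, -0.001], [-0.001, 0.002, -1.0]]
ft_force: [-0.8, -0.6, 6.5]
grip_width: -0.0
```

View pics/c23.png

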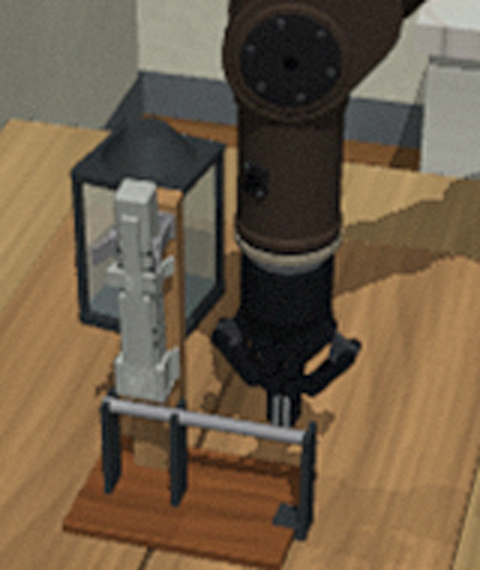

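Nearly upright. Creep to the stop.

```bash
for i in 1 2 3; do :; done
python3 -m creep '{"rotation":[[0,0,0],[0,0,0]],"offset":[[0,0,1],[0,0,1]],"jaw":[1,1]}'
python3 -m creep '{"rotation":[[0,0,0],[0,0,0]],"offset":[[0,0,0.7],[0,0,0.7]],"jaw":[1,1]}'
```

```text
clock: 23.3
ee_pos: [0.5137, -0.1336, 0.0933]
ee_rot: [[0.017, 1.0, 0.001], [1.0, -0.017, -0.001], [-0.001, 0.001, -1.0]]
ft_force: [0.5, -0.5, 6.3]
grip_width: -0.0004
clock: 23.55
ee_pos: [0.5127, -0.1333, 0.0911]
ee_rot: [[0.017, 1.0, -0.001], [1.0, -0.017, 0.0], [0.0, -0.001, -1.0]]
ft_force: [-0.1, 0.0, -0.1]
grip_width: -0.0002
```

```bash
python3 -m creep '{"rotation":[[0,0,0],[0,0,0]],"offset":[[0,0,0.7],[0,0,0.7]],"jaw":[1,1]}'
```

```text
clock: 23.8
ee_pos: [0.5128, -0.1332, 0.0897]
ee_rot: [[0.016, 1.0, -0.001], [1.0, -0.016, 0.0], [0.0, -0.001, -1.0]]
ft_force: [-1.1, 0.5, 0.3]
grip_width: 0.0002
```

```bash
python3 -m creep '{"rotation":[[0,0,0],[0,0,0]],"offset":[[0,0,0.7],[0,0,0.7]],"jaw":[1,1]}'
```

```text
clock: 24.05
ee_pos: [0.5132, -0.1337, 0.089]
ee_rot: [[0.017, 1.0, 0.0], [1.0, -0.017, -0.001], [-0.001, 0.0, -1.0]]
ft_force: [-1.7, -1.5, 9.4]
grip_width: -0.0001
```

```bash
python3 -m creep '{"rotation":[[0,0,0],[0,0,0]],"offset":[[0,0,0.7],[0,0,0.7]],"jaw":[1,1]}'
```

```text
clock: 24.3
ee_pos: [0.5136, -0.1343, 0.0882]
ee_rot: [[0.017, 1.0, 0.001], [1.0, -0.017, -0.002], [-0.002, 0.001, -1.0]]
ft_force: [-3.1, -3.5, 15.7]
grip_width: 0.0003
```

```bash
python3 -m creep '{"rotation":[[0,0,0],[0,0,0]],"offset":[[0,0,0.7],[0,0,0.7]],"jaw":[1,1]}'
```

```text
clock: 24.55
ee_pos: [0.5141, -0.1349, 0.0875]
ee_rot: [[0.018, 1.0, 0.002], [1.0, -0.018, -0.003], [-0.003, 0.002, -1.0]]
ft_force: [-3.8, -4.7, 22.5]
grip_width: -0.0001
```

```bash
python3 -m creep '{"rotation":[[0,0,0],[0,0,0],[0,0,0]],"offset":[[0,0,-0.4],[0,0,0],[0,0,0]],"jaw":[1,1,1]}'
python3 -m creep '{"rotation":[[0,0,0],[0,0,0],[0,0,0],[0,0,0]],"offset":[[0,0,0],[0,0,0],[0,0,0],[0,0,0]],"jaw":[1,1,1,1]}'
python3 -m creep '{"rotation":[[0,0,0],[0,0,0],[0,0,0],[0,0,0]],"offset":[[0,0,0],[0,0,0],[0,0,0],[0,0,0]],"jaw":[1,1,1,1]}'
python3 - <<'E'
from h import *
snap('side','s13');crop('s13',240,100,400,290,3,'c24');snap('scene','sc13');crop('sc13',210,180,370,330,4.5,'c25')
E
```

```text
clock: 24.92
ee_pos: [0.514, -0.1349, 0.0876]
ee_rot: [[0.018, 1.0, 0.002], [1.0, -0.018, -0.002], [-0.002, 0.002, -1.0]]
ft_force: [-2.5, -5.0, 15.3]
grip_width: -0.0
clock: 25.42
ee_pos: [0.514, -0.1349, 0.0876]
ee_rot: [[0.018, 1.0, 0.002], [1.0, -0.018, -0.003], [-0.002, 0.002, -1.0]]
ft_force: [-2.4, -5.1, 14.5]
grip_width: 0.0002
clock: 25.92
ee_pos: [0.514, -0.1349, 0.0876]
ee_rot: [[0.018, 1.0, 0.002], [1.0, -0.018, -0.003], [-0.003, 0.002, -1.0]]
ft_force: [-3.0, -4.5, 15.9]
grip_width: -0.0002
```

View pics/c24.png

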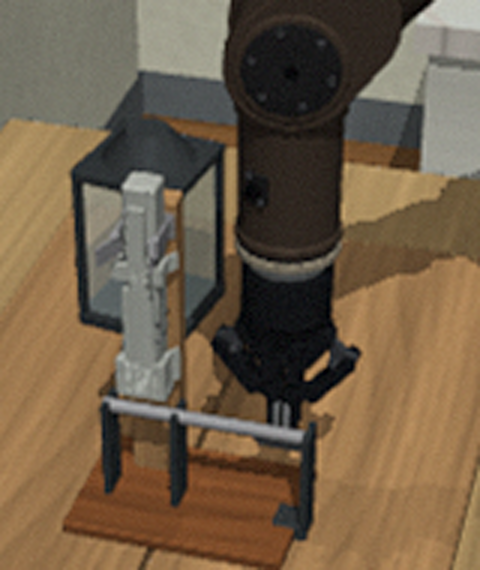

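View pics/c25.png

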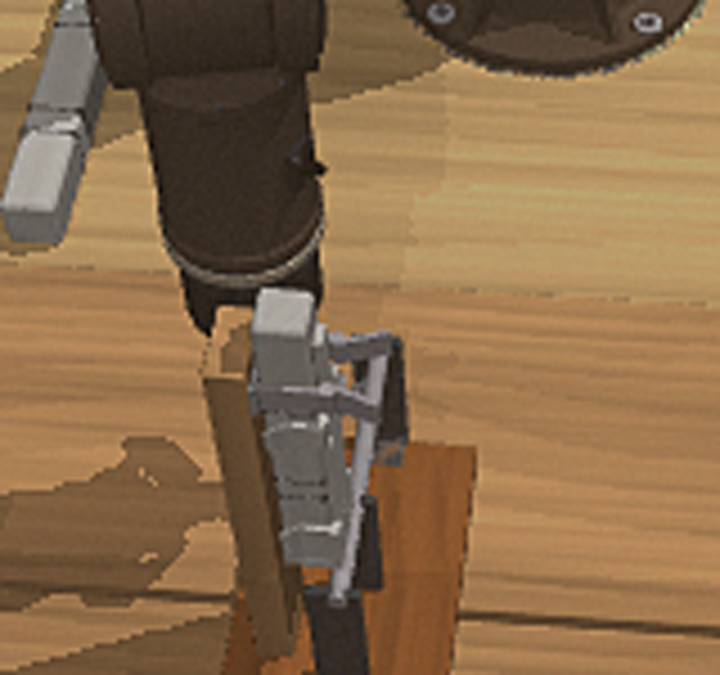

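```bash
python3 -m creep '{"rotation":[[0,0,0],[0,0,0],[0,0,0]],"offset":[[0,0,0.4],[0,0,0],[0,0,0]],"jaw":[1,1,1]}'
```

```text
clock: 26.4
ee_pos: [0.5141, -0.1349, 0.0875]
ee_rot: [[0.018, 1.0, 0.002], [1.0, -0.018, -0.003], [-0.003, 0.002, -1.0]]
ft_force: [-3.1, -5.3, 19.2]
grip_width: 0.0001
```

Vertical force 19 N, total about 20 N. I'll hold it.

```bash
python3 -m creep '{"rotation":[[0,0,0],[0,0,0],[0,0,0],[0,0,0]],"offset":[[0,0,0.1],[0,0,0],[0,0,0],[0,0,0]],"jaw":[1,1,1,1]}'
python3 -m creep '{"rotation":[[0,0,0],[0,0,0],[0,0,0],[0,0,0],[0,0,0],[0,0,0],[0,0,0],[0,0,0]],"offset":[[0,0,0],[0,0,0],[0,0,0],[0,0,0],[0,0,0],[0,0,0],[0,0,0],[0,0,0]],"jaw":[1,1,1,1,1,1,1,1]}'
```

```text
clock: 26.9
ee_pos: [0.514, -0.1349, 0.0875]
ee_rot: [[0.018, 1.0, 0.002], [1.0, -0.018, -0.003], [-0.003, 0.002, -1.0]]
ft_force: [-3.5, -4.9, 20.4]
grip_width: -0.0001
clock: 27.9
ee_pos: [0.5141, -0.1349, 0.0875]
ee_rot: [[0.018, 1.0, 0.002], [1.0, -0.018, -0.003], [-0.003, 0.003, -1.0]]
ft_force: [-4.4, -4.7, 20.9]
grip_width: 0.0001
```

Held. Now I'll lift straight off and check.

```bash
python3 -m creep '{"rotation":[[0,0,0],[0,0,0],[0,0,0],[0,0,0],[0,0,0],[0,0,0],[0,0,0],[0,0,0]],"offset":[[0,0,-2],[0,0,-5],[0,0,-20],[0,0,-40],[0,0,-50],[0,0,-50],[0,0,-50],[0,0,0]],"jaw":[1,1,1,1,1,1,1,1]}'
python3 -m creep '{"rotation":[[0,0,0],[0,0,0],[0,0,0],[0,0,0],[0,0,0]],"offset":[[0,-40,-30],[0,-20,0],[0,0,0],[0,0,0],[0,0,0]],"jaw":[1,1,1,1,1]}'
python3 - <<'E'
from h import *
snap('side','s14');crop('s14',240,100,400,290,3,'c26');snap('scene','sc14')
s=manip.get_state(); print(s['clock'],s['ee_pos'],s['ft_force'])
E
```

```text
clock: 28.9
ee_pos: [0.5149, -0.1326, 0.3065]
ee_rot: [[0.016, 1.0, 0.007], [1.0, -0.016, -0.001], [-0.001, 0.007, -1.0]]
ft_force: [0.1, -0.3, -0.7]
grip_width: -0.0002
clock: 29.52
ee_pos: [0.4535, -0.1321, 0.3321]
ee_rot: [[0.016, 1.0, -0.001], [1.0, -0.016, 0.001], [0.001, -0.001, -1.0]]
ft_force: [-0.5, 0.4, -0.9]
grip_width: -0.0003
29.625 [ 0.45344382 -0.13210586  0.33221084] [-0.4468614  -1.28602746  0.30416745]
```

View pics/c26.png

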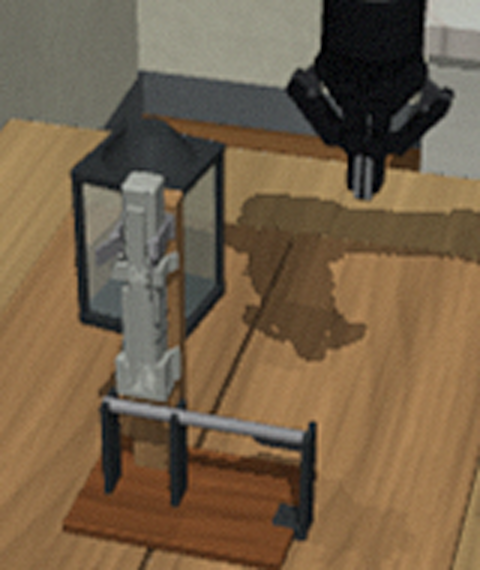

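View pics/sc14.png

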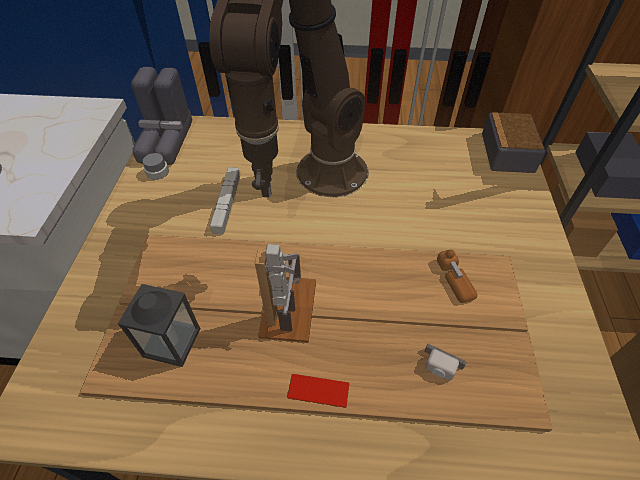

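```bash
python3 - <<'E'
from fit import *
p=[.6219,-.0771,89.08]
for fn,b in(('s14',(255,140,325,200)),('sc14',(240,230,310,290))):
    D=load(fn); x0,y0,x1,y1=b; k=6
    im=cv2.resize(cv2.imread(f'pics/{fn}.png')[y0:y1,x0:x1],None,fx=k,fy=k,interpolation=cv2.INTER_CUBIC)
    for X in [(-28,14,309),(-28,-14,309),(0,14,309),(0,-14,309)]:
        u=(proj(D,W(p,X))-[x0,y0])*k; cv2.circle(im,tuple(int(i) for i in u),4,(0,0,255),-1)
    cv2.imwrite(f'pics/chk_{fn}.png',im)
a=cv2.imread('pics/chk_s14.png');b=cv2.imread('pics/chk_sc14.png');cv2.imwrite('pics/chk.png',cv2.resize(np.hstack([a,b]),(800,343)))
i=cv2.imread('pics/s13.png')[140:290,250:305].astype(int);j=cv2.imread('pics/s14.png')[140:290,250:305].astype(int);print(abs(i-j).mean(),(abs(i-j).max(2)>40).sum())
E
```

```text
6.212525252525253 0
```

View pics/chk.png

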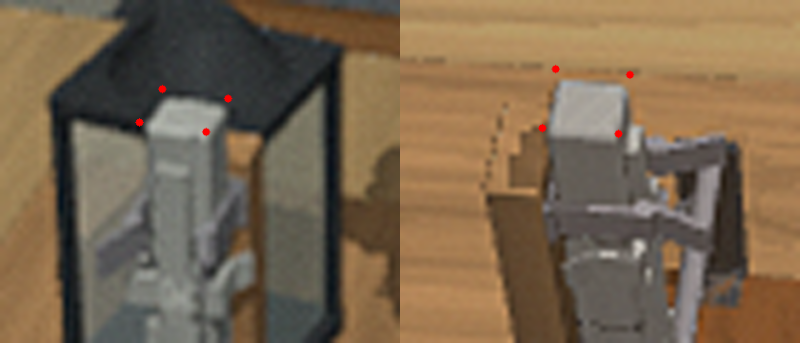

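```bash
python3 -c "
from station import manip
print(manip.job_done())"
```

```text
the job is handed in; nothing more can be done
None
```

I laid the 190 mm grip in the cradle, let go of it, and pressed the pedal down with the shut fingers until the grip snapped into the clip. The job was handed in at about 30 s of the 70 s allowed.

- **Pedal force:** Pressing took about 5 N at first, then about 15 N at the clip bump, and dropped to zero as the grip snapped in. I held the pedal against its stop for over 3 s. The first 1.4 s was low, around 15 N. After a small correction it settled at 19 to 21 N vertical, about 22 N total. The highest reading was about 23 N total. I only had readings at the end of each move, so short peaks between them were not seen.
- **Final state:** The last pictures, taken with the arm clear, show the grip standing in the clip, unchanged since the pedal was held down. The shoe tree, scraper, headlamp, lantern and the larger look-alike grip appear where they were at the start.
- **One disagreement:** The grip's top shows about 1.5 pixels lower than my model predicts. The upright's top was off by a similar amount before I touched anything, so I read it as calibration error rather than a poor fit.

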